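# Hang the scraper back on the crowded bench rail

## Robot

A 6-joint arm with a two-finger parallel gripper is mounted at the origin on the work surface. World frame = base frame: x ahead of the robot, y to its left, z up, the work surface at z = 0. Lengths are in m, angles in rad, forces in N, time in s.
With the tool pointing down it reaches from about 0.375 to 0.975 m from the base axis. Payload 3.8 kg.
Tool frame: the origin (TCP) lies midway between the tips of the shut fingers; the grasp point (between the pads) lies 19 mm behind it; z points along the fingers, y is the line along which they close (so a half turn about z gives the same grasp; the last joint's range is limited). The gripper opens to 85 mm and grips with 20 to 120 N. Pads are 22 mm wide; open, the fingers measure 114 mm over their backs; the gripper's body (76 mm by 85 mm) begins 54 mm behind the grasp point. The pads swing forward as they close: fully open they stand 13 mm farther back than shut.
Start: joints at [1.129, 0.264, 1.604, -0, 1.274, -0.037], TCP at [0.266, 0.62, 0.231] pointing down, gripper open.
Joint ranges: [-2.63, 2.63], [-0.94, 2.18], [0.31, 2.57], [-1.31, 4.45], [0, 2.66], [-2.55, 2.55]. Speed limits (rad/s): [2.57, 2.57, 3.14, 3.14, 3.14, 3.14].

## Interface

Orientations are given as a rotation vector (axis times angle).
In Python, from workcell import status, read_camera, workorder, masks_of gives the robot as it stands.
- The arm moves only by the tool drive_tool, never from a script. Its argument "rows" is a list of rows, each a list of 7 numbers: the turn, a rotation vector about the tool's x, y, z in degrees, then the shift along the tool's x, y, z in m, then the opening, from 0 (shut) to 1 (fully open). In form: [[ax, ay, az, tx, ty, tz, claw], ...]. A call has 1 to 8 rows; each row shifts and turns the commanded pose from where the row before left it, along the tool's axes as they then stand; what a row does not reach is not made up. A row lasts 1/12 s, in which the tool goes at most 41.7 mm and 7.16 degrees, less where a joint would pass 70% of its speed; a pose out of reach is approached as far as the arm can. A call is refused whole if a number of a shift passes 0.0417 or a number of a turn 7.16, either way. A call with a gripper value outside its range is refused whole. The fingers move at their own pace and stop on an object; "force" is the grip in N (left out, the last holds). Time passes only in rows, so rows that do not move let the fingers close. It gives the time, the measured TCP pose, the force, the opening and the grip force at its end, in the units of the state.
- status.read_state(): the state, without advancing time (a new reading comes with each control period).
- read_camera(name): name is "scene" or "side" or "wrist"; returns a dict with "color" (400x640x3 uint8, red, green, blue), "intrinsics" (3x3 intrinsics, pixels), "world_from_camera" (4x4, takes a point from camera to world coordinates); the wrist camera has in their place "mount" (4x4, takes a point from camera to tool coordinates, whose origin is the TCP and whose axes are the flange's). Camera axes: x right, y up, looking along -z (the intrinsics and any distortion apply to the point x, -y, -z); pixel columns grow to the right and rows downward; lengths in m; the calibration is good to about 2 mm. The wrist camera is an equidistant fisheye: a pixel r from the principal point sees the ray r / f radians off the axis. A picture is of the moment at which its call begins: read the wrist's pose just before it. There is no depth.
- workorder.finish_job(): hands the job in; it is judged then, once.
Trained networks look in a picture, given as the dict that the camera call returned (one of the last four; its "shot" number tells which), for a name from the list of things; names that differ only in an ending like _2 or _b are one class to them, and where a whole thing is asked for, a point or a joint stands for the part that bears it (a point fixed in the world has none). Each returns a list of dicts, best first, with "score" (0 to 1); they miss things now and then, are a little off and sometimes report something else, mostly with a low value. They report only what shows in the picture. A call takes as long as a camera call.
- masks_of(picture, name): "mask" (400x640 bool, what is visible of it) and "bbox" ([left, top, right, bottom] in pixels, round what is visible of it).
The state is a dict: "time": time; "q": joint angles; "joint_vel": joint speeds; "joint_torque": joint torques, N m; "tool_pos": TCP position; "tcp_rot": TCP orientation; "wrist_force": force on the tool from outside, world axes, zero at the start; "torque": the same for the moment, N m; "width": opening from 0.0 (shut) to 1.0 (fully open); "grip_force": force on a finger pad.
Only numpy, scipy, OpenCV 4.12 (cv2) and the standard library are available. Lean on these libraries where they do the work, as an engineer would, in place of code of your own. Each camera call takes 0.05 s, during which the arm holds its last target. There are 200 camera calls.

## Task

Lift the small scraper out of its wooden block and hang it by its hook over the bar of the bench rail, in the gap between the two tools hanging there. Somewhere in that gap the bar's top has a shallow notch: let the hook ride lightly along the bar until it drops into the notch, and leave the scraper hanging there, let go and plumb. Never press hard on the rail, and do not shove or unhook the two neighbours; leave the other things on the bench where they are.

Things in the scene. Friction and masses are not known exactly. Their poses are not given: they have to be found in the camera images.
- scraper: Scraper, 140 mm tall, 0.14 kg, standing loose, handle up, in the block's slot. Origin: middle of the underside of its hook's arch; z up, y along its width, x from hook lip to blade. Hook inside 12 mm wide (x +-6), strap 20 mm wide (y), arch 5 mm thick, 4 mm lip at -x down to z -25 (tip flares to x -12), 4 mm shank at +x. Blade x +6 to +10, 26 mm wide, z -35 to -85. It hangs plumb by itself.
- handle (a point): Point in the scraper's wooden handle, on its axis, 34 mm above the scraper's origin; axes as the scraper's. The handle is a block 18 mm (x) by 24 mm (y), from 5 to 52 mm above the scraper's origin. Grip it across its 18 mm (fingers closing along x): then the fingers stay clear of the neighbours.
- stand: Fixed wooden block 85 x 85 x 60 mm, origin at the centre of its underside, z up, axes as those of the scraper standing in it, whose origin starts 105 mm above this one. Its slot is 40 mm deep: raise the scraper well over 45 mm to be clear.
- rack: Fixed bench rail: grey steel base 90 x 360 x 12 mm, posts 36 x 18 mm, 160 mm high, at y = +-165 mm, and a rigid flat steel bar along y between them, 8 mm thick (x), 26 mm high, its top 145 mm above the bench. Origin: centre of the base's underside, z up. Tools hang with hook lip on the bar's -x side and blade on its +x side, their axes along the rack's.
- bar_mid (a point): Midway between the posts, in the middle of the bar's thickness, at the height of its flat top; axes as the rack's. The top has one square notch, 23.5 mm long (y), 8 mm deep, right through. The bar sits differently each time: the notch's middle is anywhere within 10 mm (+-y) of this point, unmeasured: feel for it (the arch touches the flat top at z 0 here, the notch floor at z -8 mm).
- spreader: Hanging neighbour at +y of the gap, 0.16 kg: round dark wood handle, 22 mm diameter, up to z +50 mm; steel blade 36 mm wide (y +-18), z -35 to -80 mm. Same hook as the scraper. Origin: middle of the underside of the hook's arch, z up. It hangs loose on the bar's top and slides or lifts off if pushed.
- rasp: Hanging neighbour at -y of the gap, 0.16 kg: black handle 20 x 22 mm up to z +50 mm; dark steel blade 30 mm wide (y +-15), z -33 to -91 mm; the clear gap between both blades is about 53 mm. Same hook as the scraper. Origin: middle of the underside of the hook's arch, z up. It hangs loose on the bar's top and slides or lifts off if pushed.
- screwdriver: Screwdriver lying on the bench, a bystander.
- tin: Closed tin, 60 mm diameter, 80 mm high, a bystander. Origin: centre of its underside.
- bin: Grey open parts bin 100 x 140 x 50 mm, a bystander. Origin: centre of its underside.

How it is judged:
On the way, in this order (a step that is already met when the one before it is completed fails the run):
1. the scraper is lifted clear of its block (z of scraper in the frame of stand above 0.15 m), for 0.1 s.
2. the scraper's hook straddles the bar, between the neighbours, lower than 4 mm above the bar's top (z of scraper in the frame of bar_mid below 0.004 m and x of scraper in the frame of bar_mid between -0.007 and 0.007 m and y of scraper in the frame of bar_mid between -0.022 and 0.022 m), for 0.1 s.
At the end, for the whole second after the job is handed in: The scraper hangs still and free in the notch: arch 5.5 to 10.5 mm below the bar's top level, within 15 mm of the rail's middle and 7 mm of the bar's centre line, tilt and turn under 0.2 rad; both neighbours still hang on the bar (6 mm in height, 7 mm across, 0.25 rad tilt) (z of scraper in the frame of bar_mid between -0.0105 and -0.0055 m and x of scraper in the frame of bar_mid between -0.007 and 0.007 m and y of scraper in the frame of bar_mid between -0.015 and 0.015 m and angle between scraper's own z axis and vertical below 0.2 rad and angle between the x axis of scraper and the x axis of rack, either way round below 0.2 rad and linear speed of scraper below 0.02 m/s and z of spreader in the frame of bar_mid between -0.006 and 0.006 m and x of spreader in the frame of bar_mid between -0.007 and 0.007 m and angle between each of spreader, rasp's own z axis and vertical below 0.25 rad and z of rasp in the frame of bar_mid between -0.006 and 0.006 m and x of rasp in the frame of bar_mid between -0.007 and 0.007 m); the robot touches nothing.
It fails at once if the scraper is pressed on the rail with more than 25 N (contact force between scraper and rack above 25 N).
It fails at once if a neighbour is shoved by the scraper with more than 6 N (contact force between scraper and spreader above 6 N or contact force between scraper and rasp above 6 N).
It fails at once if a neighbour is moved more than 12 mm (distance of any of spreader, rasp from where it was at the start of the episode above 0.012 m).
It fails at once if the screwdriver, tin or bin is moved more than 30 mm (distance of any of screwdriver, tin, bin from where it was at the start of the episode above 0.03 m).
It also fails if it takes over 67 s, if anything falls off the work surface, if the arm or the gripper's body presses on something with over 40 N, if the wrist force passes 120 N, or if a joint passes its speed limit or range.

## Working session

There is one attempt and no reset: what is moved stays moved. The work goes in short steps, Python scripts to look and compute and a tool call to move; the robot and the scene stay as the last step left them, time stands still between calls to the robot, and variables do not carry over. Pictures are saved under pics/ and viewed, at most 10 in all, crops included, and the job is handed in when it is done.

Besides the shell and the picture viewer there is one more tool, called after "Request:" as name(argument=value, ...) on one line, values as JSON. drive_tool: Moves the arm, as the interface text tells. Its arguments: {"type":"object","properties":{"rows":{"type":"array"},"force":{"type":"number"}},"required":["rows"]}

```bash
ls; mkdir -p pics; python3 - <<'E'
from workcell import status, read_camera, masks_of
import cv2,numpy as np,pickle
print(status.read_state())
D={}
for c in ["scene","side"]:
    p=read_camera(c); D[c]={k:p[k] for k in ("color","intrinsics","world_from_camera")}
    print(c,p["intrinsics"],p["world_from_camera"])
    cv2.imwrite(f"pics/{c}0.png",p["color"][:,:,::-1])
    for n in ["scraper","handle","stand","rack","spreader","rasp","tin","bin","screwdriver"]:
        r=masks_of(p,n); D[c,n]=r
        print(n,[(round(x["score"],2),x["bbox"],int(x["mask"].sum())) for x in r[:3]])
pickle.dump(D,open("d0.pkl","wb"))
E
```

```text
pics
{'time': 0.0, 'q': array([ 1.12910329e+00,  2.64749280e-01,  1.60536515e+00, -1.36046374e-05,
        1.27371536e+00, -3.68779632e-02]), 'joint_vel': array([-3.30136408e-04, -6.87332765e-05,  9.42325291e-04,  1.62129251e-03,
       -1.03738887e-03,  5.88047810e-04]), 'joint_torque': array([ 1.85894874e-03, -5.15113091e+01, -3.67311716e+01, -1.33612247e-05,
        1.30291883e-02,  3.73048579e-06]), 'tool_pos': array([0.26552709, 0.61978465, 0.22996943]), 'tcp_rot': array([-0.63143845, -3.07695082,  0.00341825]), 'wrist_force': array([-0.11735293, -0.14279604, -0.68729362]), 'torque': array([ 0.00890518, -0.00611659,  0.02121787]), 'grip_force': 0.0, 'width': 0.9994908582198361}
scene [[514.79681778   0.         322.49806292]
 [  0.         514.79681778 199.36017319]
 [  0.           0.           1.        ]] [[-0.1441438  -0.85097344  0.50504135  1.0612822 ]
 [ 0.98954831 -0.12606406  0.07001425  0.05491317]
 [ 0.0040873   0.50985493  0.86025069  0.90911766]
 [ 0.          0.          0.          1.        ]]
scraper [(0.67, [424.1, 191.4, 452.2, 231.8], 548)]
handle [(0.92, [42
[... 658 characters left out ...]
 0.          1.        ]]
scraper [(0.73, [405.7, 143.8, 427.7, 208.2], 580), (0.65, [226.7, 257.1, 249.1, 305.5], 812)]
handle [(0.92, [227.4, 258.8, 250.6, 310.4], 696), (0.6, [376.1, 163.0, 400.7, 222.6], 623)]
stand [(0.64, [206.3, 281.5, 284.5, 360.4], 3373)]
rack [(0.7, [323.9, 143.7, 462.8, 286.6], 7163)]
spreader [(0.66, [380.4, 162.1, 400.5, 220.1], 606)]
rasp [(0.73, [406.7, 143.7, 426.8, 207.3], 591)]
tin [(0.79, [231.2, 189.0, 257.6, 233.2], 967), (0.66, [326.0, 140.7, 461.0, 286.5], 7535)]
bin [(0.58, [272.0, 161.3, 342.1, 213.6], 2325), (0.34, [377.3, 160.4, 401.3, 221.3], 606)]
screwdriver [(0.76, [357.0, 278.8, 456.0, 350.1], 1000), (0.55, [234.1, 189.3, 258.8, 232.9], 1008)]
```

```bash
python3 - <<'E'
import cv2
a=cv2.imread("pics/scene0.png")[90:350,150:480]
b=cv2.imread("pics/side0.png")[130:370,190:480]
cv2.imwrite("pics/a.png",cv2.resize(a,None,fx=2.3,fy=2.3,interpolation=cv2.INTER_CUBIC))
cv2.imwrite("pics/b.png",cv2.resize(b,None,fx=2.4,fy=2.4,interpolation=cv2.INTER_CUBIC))
E
```

```text
(no output)
```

View pics/a.png

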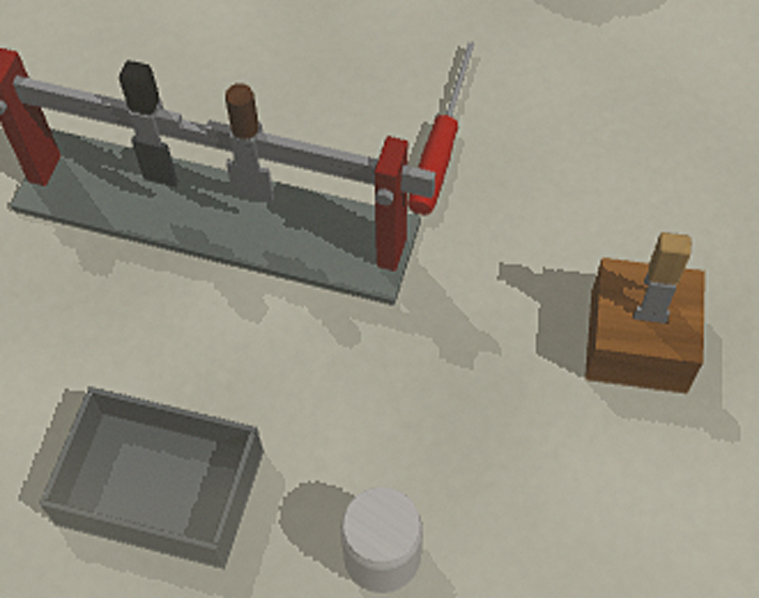

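View pics/b.png

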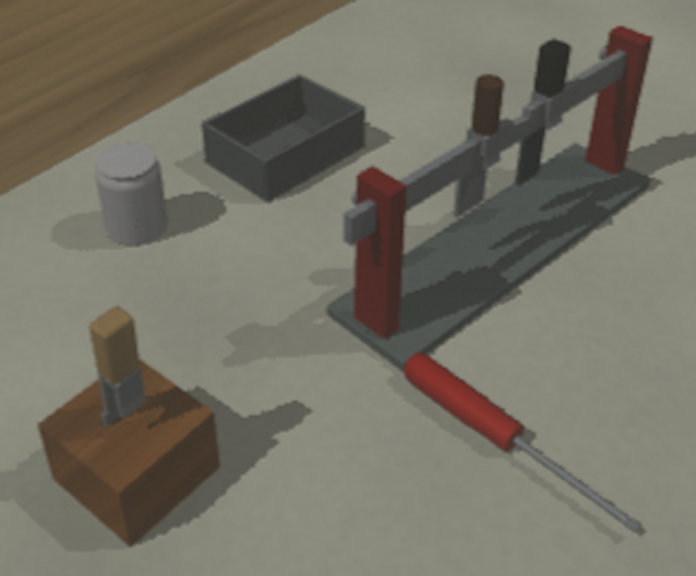

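Scene: the scraper is in the block at right (about 655,290 in the crop), with the shank facing the scene camera. The rail is at upper left, the spreader (brown) right of the gap and the rasp (black) left of it. The side view confirms this. Next I fit poses from hand-picked corners.

```bash
cat > h.py <<'E'
import numpy as np,cv2,pickle
from scipy.optimize import least_squares
from scipy.spatial.transform import Rotation as R
def proj(P,K,T):
    c=(np.atleast_2d(P)-T[:3,3])@T[:3,:3]
    return np.c_[K[0,2]+K[0,0]*c[:,0]/-c[:,2],K[1,2]-K[1,1]*c[:,1]/-c[:,2]]
def projw(P,K,M,pos,rot):
    """fisheye wrist"""
    t=(np.atleast_2d(P)-pos)@R.from_rotvec(rot).as_matrix()
    c=(t-M[:3,3])@M[:3,:3]
    v=np.c_[c[:,0],-c[:,1],-c[:,2]]
    th=np.arctan2(np.hypot(v[:,0],v[:,1]),v[:,2]); ph=np.arctan2(v[:,1],v[:,0])
    return np.c_[K[0,2]+K[0,0]*th*np.cos(ph),K[1,2]+K[1,1]*th*np.sin(ph)]
def place(L,p):
    c,s=np.cos(p[2]),np.sin(p[2]); L=np.atleast_2d(np.array(L,float))
    return np.c_[p[0]+c*L[:,0]-s*L[:,1],p[1]+s*L[:,0]+c*L[:,1],L[:,2]]
E
python3 - <<'E'
from h import *
D=pickle.load(open("d0.pkl","rb"))
def fit(obs,p0):
    def f(p):
        r=[]
        for cam,l,uv in obs:
            uv=np.array(uv); uv=[150+uv[0]/2.3,90+uv[1]/2.3] if cam=="scene" else [190+uv[0]/2.4,130+uv[1]/2.4]
            r.append((proj(place(l,p),D[cam]["intrinsics"],D[cam]["world_from_camera"])[0]-uv))
        return np.array(r)
    s=least_squares(lambda p:f(p).ravel(),p0,loss="soft_l1")
    print(s.x.round(4)); print(f(s.x).round(1).tolist()); return s.x
# rack
S,W="scene","side"
obs=[(S,[.045,-.18,0],(10,210)),(S,[.045,.18,0],(393,304)),
 (S,[.018,.156,.16],(376,165)),(S,[.018,.174,.16],(404,169)),(S,[-.018,.174,.16],(408,141)),(S,[-.018,.156,.16],(385,138)),
 (S,[.018,.156,.012],(376,265)),(S,[.018,.174,.012],(401,270)),(S,[.018,-.156,.012],(56,180)),(S,[.018,-.174,.012],(38,184)),
 (W,[-.018,.174,.16],(404,187)),(W,[.018,.174,.16],(358,180)),(W,[-.018,.156,.16],(404,187)) if 0 else (W,[.045,.18,0],(328,313)),
 (W,[-.045,-.18,.012],(651,180)),(W,[-.018,-.156,.16],(637,52)) if 0 else (W,[-.018,-.174,.16],(651,39))]
rk=fit(obs,[.3,-.1,.1])
st=fit([(S,[.0425,-.0425,.06],(589,338)),(S,[.0425,.0425,.06],(696,351)),(S,[-.0425,.0425,.06],(705,270)),(S,[-.0425,-.0425,.06],(601,259)),
 (S,[.0425,-.0425,0],(586,378)),(S,[.0425,.0425,0],(688,392)),
 (W,[-.0425,-.0425,.06],(215,410)),(W,[-.0425,.0425,.06],(123,487)),(W,[.0425,.0425,.06],(40,426)),(W,[-.0425,.0425,0],(130,544)),(W,[-.0425,-.0425,0],(218,466))],[.35,.3,.1])
for n,l in [("bar_mid",[0,0,.145])]: print(n,place(l,rk))
hp=place([0,0,.139],st); print("handle",hp)
for c in (S,W): print(c,proj(hp,D[c]["intrinsics"],D[c]["world_from_camera"]))
pickle.dump((rk,st),open("fit.pkl","wb"))
img=[]
for c,(x0,x1,y0,y1) in ((S,(400,470,180,270)),(W,(200,290,250,365))):
    img.append(cv2.resize(D[c]["color"][y0:y1,x0:x1,::-1],(390,500),interpolation=cv2.INTER_CUBIC))
cv2.imwrite("pics/c.png",np.hstack(img))
E
```

```text
[ 0.5125 -0.186  -0.1228]
[[1.7, -0.0], [1.0, -0.5], [-0.4, 1.0], [-2.8, 1.5], [0.8, -2.3], [1.1, -3.2], [0.4, -0.5], [-1.8, -0.6], [-3.9, 2.0], [-4.0, -1.6], [-5.3, 3.4], [-1.0, -2.5], [-1.0, 1.2], [0.5, -1.6], [1.4, -1.8]]
[ 0.5837  0.1953 -0.0045]
[[1.5, 3.2], [1.7, 3.9], [-1.3, -0.9], [-0.8, -1.9], [-1.7, -0.4], [-1.8, -0.4], [-0.3, 0.1], [-1.8, 1.9], [-1.2, -1.4], [0.4, 1.0], [1.1, -0.4]]
bar_mid [[ 0.5125113 -0.1860138  0.145    ]]
handle [[0.58369649 0.19531523 0.139     ]]
scene [[440.34791747 201.62653049]]
side [[235.75854047 269.24910458]]
```

View pics/c.png

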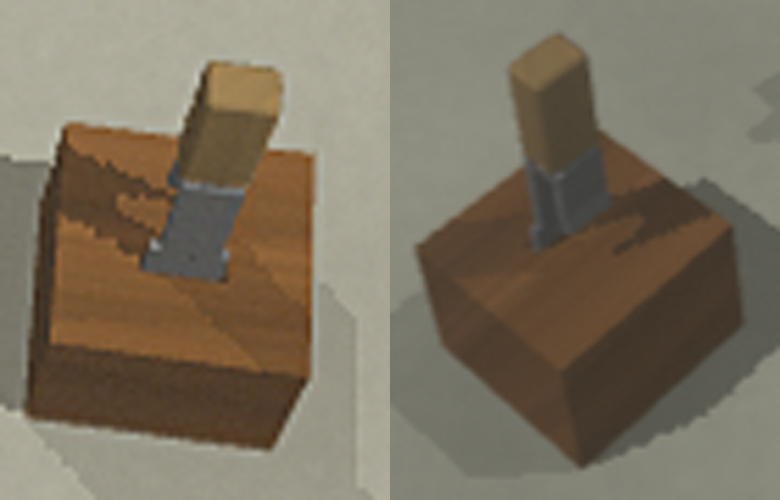

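```bash
python3 - <<'E'
from h import *
from workcell import status
D=pickle.load(open("d0.pkl","rb"))
def fit(obs,p0):
    def f(p): return np.array([proj(place(l,p),D[c]["intrinsics"],D[c]["world_from_camera"])[0]-uv for c,l,uv in obs])
    s=least_squares(lambda p:f(p).ravel(),p0,loss="soft_l1")
    print(s.x.round(4)); print(f(s.x).round(1).tolist()); return s.x
S,W="scene","side"
A=lambda u,v:np.array([150+u/2.3,90+v/2.3]); B=lambda u,v:np.array([190+u/2.4,130+v/2.4])
rk=fit([(S,[.045,-.18,0],A(10,210)),(S,[.045,.18,0],A(393,304)),
 (S,[.018,.156,.16],A(376,165)),(S,[.018,.174,.16],A(404,169)),(S,[-.018,.174,.16],A(408,141)),(S,[-.018,.156,.16],A(385,138)),
 (S,[.018,.156,.012],A(376,265)),(S,[.018,.174,.012],A(401,270)),(S,[.018,-.156,.012],A(56,180)),(S,[.018,-.174,.012],A(38,184)),
 (W,[-.018,.156,.16],B(404,187)),(W,[.018,.174,.16],B(358,180)),(W,[.045,.18,0],B(328,313)),(W,[-.045,-.18,.012],B(651,180)),(W,[-.018,-.174,.16],B(651,39))],[.5,-.18,-.1])
a=lambda u,v:np.array([400+u/5.57,180+v/5.55]); b=lambda u,v:np.array([200+u/4.333,250+v/4.348])
h=.0425
st=fit([(S,[-h,-h,.06],a(65,125)),(S,[h,-h,.06],a(50,345)),(S,[h,h,.06],a(308,375)),(S,[-h,h,.06],a(314,152)),(S,[h,-h,0],a(27,412)),(S,[h,h,0],a(270,449)),
 (W,[h,h,.06],b(25,248)),(W,[-h,h,.06],b(175,370)),(W,[-h,-h,.06],b(342,225)),(W,[-h,h,0],b(192,467)),(W,[-h,-h,0],b(352,323)),(W,[h,h,0],b(53,343))],[.58,.19,0])
# handle top check, z=.157
for c,l in ((S,[[.009,-.012,.157],[-.009,.012,.157]]),(W,[[-.009,.012,.157],[.009,.012,.157]])): print(c,proj(place(l,st),D[c]["intrinsics"],D[c]["world_from_camera"]).round(1).tolist())
print(a(210,108),a(282,68),b(155,60),b(120,75))
pickle.dump((rk,st),open("fit.pkl","wb"))
s=status.read_state(); print(R.from_rotvec(s["tcp_rot"]).as_matrix().round(3))
E
```

```text
[ 0.5126 -0.1847 -0.1268]
[[2.3, -0.2], [1.4, -0.0], [0.2, 1.4], [-2.2, 1.9], [1.4, -1.8], [1.8, -2.7], [1.0, -0.1], [-1.3, -0.2], [-3.2, 1.9], [-3.3, -1.7], [1.0, -0.7], [-1.8, -2.4], [-1.7, 1.3], [0.4, -1.2], [1.4, -1.5]]
[0.5843 0.1967 0.0048]
[[-0.7, -1.3], [-0.4, -1.3], [0.0, -0.8], [-0.7, -0.7], [-0.9, 0.3], [-0.2, -0.7], [-1.3, -0.4], [-1.5, 0.1], [-0.5, -0.8], [-0.3, 0.6], [-0.2, -0.5], [-1.2, 0.6]]
scene [[436.0, 200.4], [450.4, 193.1]]
side [[230.7, 268.3], [222.9, 262.7]]
[437.70197487 199.45945946] [450.62836625 192.25225225] [235.77198246 263.79944802] [227.69443803 267.24931003]
[[-0.919  0.394  0.   ]
 [ 0.394  0.919 -0.   ]
 [-0.    -0.    -1.   ]]
```

Request:
drive_tool(rows=[[0, 0, 0, -0.0328, -0.0188, 0, 1], [0, 0, 0, -0.0328, -0.0188, 0, 1], [0, 0, 0, -0.0328, -0.0188, 0, 1], [0, 0, 0, -0.0328, -0.0188, 0, 1], [0, 0, 0, -0.0328, -0.0188, 0, 1], [0, 0, 0, -0.0328, -0.0188, 0, 1], [0, 0, 0, -0.0328, -0.0188, 0, 1], [0, 0, 0, -0.0328, -0.0188, 0, 1]])

```text
time: 1.67
tool_pos: [0.4486, 0.3773, 0.2316]
tcp_rot: [0.631, 3.077, 0.001]
wrist_force: [1.0, -0.2, 0.0]
width: 0.997
grip_force: 0.0
```

Request:
drive_tool(rows=[[0, 0, 0, -0.0328, -0.0188, -0.005, 1], [0, 0, 0, -0.0328, -0.0188, -0.005, 1], [0, 0, 0, -0.0328, -0.0188, -0.005, 1], [0, 0, 0, -0.0328, -0.0188, -0.005, 1], [0, 0, 0, -0.0328, -0.0188, -0.005, 1], [0, 0, 0, -0.0328, -0.0188, -0.005, 1], [0, 0, 7, 0, 0, 0, 1], [0, 0, 7, 0, 0, 0, 1]])

```text
time: 2.33
tool_pos: [0.586, 0.1953, 0.2619]
tcp_rot: [1.016, 2.972, 0.001]
wrist_force: [0.7, 0.1, -0.4]
width: 0.995
grip_force: 0.0
```

Request:
drive_tool(rows=[[0, 0, 7, 0, 0, 0, 1], [0, 0, 7, 0, 0, 0, 1], [0, 0, 7, 0, 0, 0, 1], [0, 0, 7, 0, 0, 0, 1], [0, 0, 7, 0, 0, 0, 1], [0, 0, 7, 0, 0, 0, 1], [0, 0, 7, 0, 0, 0, 1], [0, 0, 3.5, 0, 0, 0, 1]])

```text
time: 3.0
tool_pos: [0.5842, 0.1977, 0.2613]
tcp_rot: [2.222, 2.221, 0.0]
wrist_force: [-0.7, 0.5, -0.3]
width: 1.003
grip_force: 0.0
```

```bash
cat > w.py <<'E'
from h import *
from workcell import status, read_camera, masks_of
def wrist(name):
    s=status.read_state(); p=read_camera("wrist")
    d=dict(color=p["color"],K=np.array(p["intrinsics"]),M=np.array(p["mount"]),pos=s["tool_pos"],rot=s["tcp_rot"])
    pickle.dump(d,open(name+".pkl","wb")); cv2.imwrite(f"pics/{name}.png",p["color"][:,:,::-1])
    return s,p,d
E
python3 - <<'E'
from w import *
s,p,d=wrist("w1"); print(s["time"],s["tool_pos"],R.from_rotvec(s["tcp_rot"]).as_matrix().round(3)); print(d["K"],d["M"])
rk,st=pickle.load(open("fit.pkl","rb"))
for n in ["handle","stand","scraper"]:
    for r in masks_of(p,n)[:2]: print(n,r["score"],r["bbox"])
print(projw(place([[.009,.012,.157],[.009,-.012,.157],[-.009,-.012,.157],[-.009,.012,.157],[.0425,.0425,.06],[.0425,-.0425,.06],[-.0425,-.0425,.06],[-.0425,.0425,.06]],st),d["K"],d["M"],d["pos"],d["rot"]).round(0).tolist())
E
```

```text
3.0 [0.58424858 0.19765198 0.26133031] [[ 0.  1.  0.]
 [ 1. -0.  0.]
 [ 0.  0. -1.]]
[[309.70691629   0.         318.71053958]
 [  0.         309.70691629 199.84147733]
 [  0.           0.           1.        ]] [[ 1.13812114e-03  9.53068599e-01  3.02752292e-01  7.66785083e-02]
 [ 9.99999318e-01 -1.00587632e-03 -5.92732834e-04 -8.43267253e-04]
 [-2.60383690e-04  3.02752761e-01 -9.53069094e-01 -1.43141282e-01]
 [ 0.00000000e+00  0.00000000e+00  0.00000000e+00  1.00000000e+00]]
handle 0.79 [305.2, 164.6, 330.6, 213.5]
stand 0.96 [284.1, 131.8, 360.0, 213.3]
stand 0.42 [140.5, 275.2, 257.6, 304.1]
scraper 0.82 [306.6, 161.0, 330.4, 215.4]
scraper 0.26 [283.0, 130.6, 359.2, 210.9]
[[330.0, 185.0], [330.0, 212.0], [309.0, 212.0], [309.0, 185.0], [357.0, 136.0], [355.0, 208.0], [284.0, 209.0], [281.0, 137.0]]
```

View pics/w1.png

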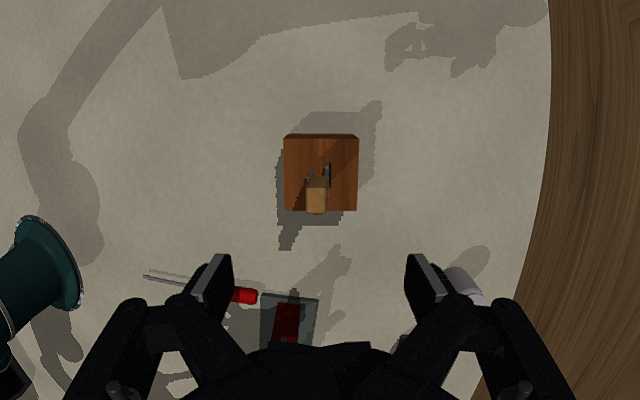

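The wrist view shows the handle top at about (317,202), 2–3 px left of the prediction. So it stands about 2 mm towards -x, well within the gripper's opening. Descending to grip.

Request:
drive_tool(rows=[[0, 0, 0, 0, -0.002, 0.03, 1], [0, 0, 0, 0, 0, 0.03, 1], [0, 0, 0, 0, 0, 0.03, 1], [0, 0, 0, 0, 0, 0.03, 1], [0, 0, 0, 0, 0, 0.021, 1], [0, 0, 0, 0, 0, 0, 1], [0, 0, 0, 0, 0, 0, 0.6], [0, 0, 0, 0, 0, 0, 0.4]], force=40)

```text
time: 3.87
tool_pos: [0.5834, 0.198, 0.1219]
tcp_rot: [2.214, 2.227, 0.003]
wrist_force: [0.2, 0.2, 0.4]
width: 0.749
grip_force: 0.0
```

Request:
drive_tool(rows=[[0, 0, 0, 0, 0, 0, 0.3], [0, 0, 0, 0, 0, 0, 0.2], [0, 0, 0, 0, 0, 0, 0.1], [0, 0, 0, 0, 0, 0, 0], [0, 0, 0, 0, 0, 0, 0], [0, 0, 0, 0, 0, 0, 0], [0, 0, 0, 0, 0, 0, 0], [0, 0, 0, 0, 0, 0, 0]], force=40)

```text
time: 4.53
tool_pos: [0.584, 0.198, 0.1222]
tcp_rot: [2.214, 2.226, 0.006]
wrist_force: [0.8, -0.1, 7.0]
width: 0.203
grip_force: 40.4
```

Request:
drive_tool(rows=[[0, 0, 0, 0, 0, -0.006, 0], [0, 0, 0, 0, 0, -0.012, 0], [0, 0, 0, 0, 0, -0.02, 0], [0, 0, 0, 0, 0, -0.03, 0], [0, 0, 0, 0, 0, -0.035, 0], [0, 0, 0, 0, 0, -0.035, 0], [0, 0, 0, 0, 0, -0.03, 0], [0, 0, 0, 0, 0, -0.012, 0]], force=60)

```text
time: 5.2
tool_pos: [0.5834, 0.1981, 0.3051]
tcp_rot: [2.214, 2.226, 0.007]
wrist_force: [-0.1, -0.6, -1.0]
width: 0.204
grip_force: 59.5
```

```bash
python3 - <<'E'
from w import *
s=status.read_state(); print(s)
p=read_camera("side"); q=read_camera("scene")
out=[]
for pic,n in ((p,"side"),(q,"scene")):
    K,T=np.array(pic["intrinsics"]),np.array(pic["world_from_camera"])
    g=s["tool_pos"]+[0,0,-.015]; u=proj(g,K,T)[0]; print(n,u, proj(g+[[0,0,-.085],[0,0,.052]],K,T))
    for r in masks_of(pic,"scraper")[:2]: print(r["score"],r["bbox"])
    x,y=int(u[0]),int(u[1]); x=max(x,50);y=max(y,60)
    c=pic["color"][y-60:y+60,x-50:x+50,::-1]; out.append(cv2.resize(c,(390,int(390*c.shape[0]/c.shape[1])),interpolation=cv2.INTER_CUBIC))
cv2.imwrite("pics/d.png",np.hstack(out))
E
```

```text
{'time': 5.2, 'q': array([2.86817378e-01, 1.13245314e-01, 1.64643867e+00, 1.34626638e-04,
       1.37663317e+00, 2.81343003e-01]), 'joint_vel': array([-0.00041551, -0.03256572, -0.14740379, -0.00046494,  0.20152512,
        0.00154785]), 'joint_torque': array([-2.83836527e-02, -4.11684358e+01, -3.46668041e+01, -8.75803322e-03,
        3.05847181e-01,  5.64278125e-04]), 'tool_pos': array([0.58335521, 0.19806903, 0.30513681]), 'tcp_rot': array([2.213669  , 2.22576371, 0.00736114]), 'wrist_force': array([-0.07088419, -0.58617412, -0.96248252]), 'torque': array([ 0.03817458, -0.02183905,  0.07633149]), 'grip_force': 59.48619246482849, 'width': 0.20354411366317812}
side [217.72897457 187.2133007 ] [[227.82515106 237.27688381]
 [210.49650632 151.34989482]]
0.63 [203.6, 155.5, 230.4, 240.6]
scene [462.69702333 150.11599537] [[450.23465041 181.07470777]
 [471.57058586 128.07251522]]
0.85 [441.6, 122.4, 472.9, 189.8]
```

View pics/d.png

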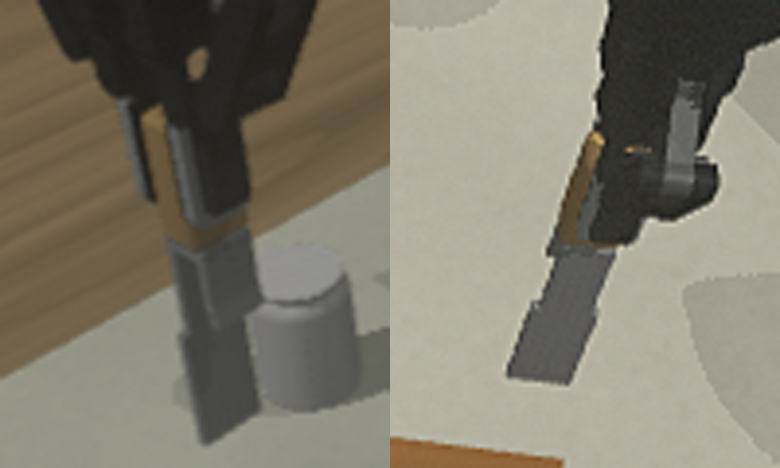

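The scraper is held and clear of the block, hanging vertically. Next I estimate its origin from the blade's bottom corners, fix the rack's position and set the travel.

```bash
python3 - <<'E'
from h import *
D=pickle.load(open("d0.pkl","rb"))
S,W="scene","side"
a=lambda u,v:np.array([412+(u-390)/3.9,90+v/3.9]); b=lambda u,v:np.array([167+u/3.9,127+v/3.9])
obs=[(S,[.010,-.013,-.085],a(507,376)),(S,[.010,.013,-.085],a(570,384)),(S,[.010,-.013,-.035],a(533,299)),(S,[.010,.013,-.035],a(602,318)),
(W,[.010,.013,-.085],b(202,443)),(W,[.006,-.013,-.085],b(258,410)),(W,[-.012,.010,-.025],b(217,327)),(W,[-.006,-.01,0],b(258,240)) ]
def f(p): return np.array([proj(place(l,[p[0],p[1],p[3]])+[0,0,p[2]],D[c]["intrinsics"],D[c]["world_from_camera"])[0]-uv for c,l,uv in obs])
s=least_squares(lambda p:f(p).ravel(),[.583,.198,.29,0],loss="soft_l1"); print(s.x.round(4),f(s.x).round(1).tolist())
E
```

```text
[0.5819 0.1975 0.2873 0.0284] [[-0.5, -0.8], [-0.5, -1.3], [-0.6, 1.6], [-1.2, -1.6], [-1.5, 0.4], [0.1, 0.5], [-0.3, 1.0], [-5.0, -1.1]]
```

Request:
drive_tool(rows=[[0, 0, 1.8, -0.035, 0, 0, 0], [0, 0, 1.8, -0.035, 0, 0, 0], [0, 0, 1.8, -0.035, 0, 0, 0], [0, 0, 1.8, -0.035, 0, 0, 0], [0, 0, 0, -0.035, 0, 0, 0], [0, 0, 0, -0.03, 0, 0, 0], [0, 0, 0, 0, 0, 0, 0], [0, 0, 0, 0, 0, 0, 0]])

```text
time: 6.07
tool_pos: [0.5667, -0.0081, 0.2965]
tcp_rot: [-2.351, -2.077, 0.007]
wrist_force: [-0.2, 0.5, -1.2]
width: 0.198
grip_force: 59.4
```

```bash
python3 - <<'E'
from w import *
s,p,d=wrist("w2"); print(s["time"],s["tool_pos"],R.from_rotvec(s["tcp_rot"]).as_matrix().round(3))
cv2.imwrite("pics/w2.png",cv2.resize(p["color"][:,:,::-1],(800,500),interpolation=cv2.INTER_CUBIC))
E
```

```text
6.0667 [ 0.56666949 -0.00811216  0.29647911] [[ 0.123  0.992 -0.006]
 [ 0.992 -0.123  0.001]
 [-0.    -0.006 -1.   ]]
```

View pics/w2.png

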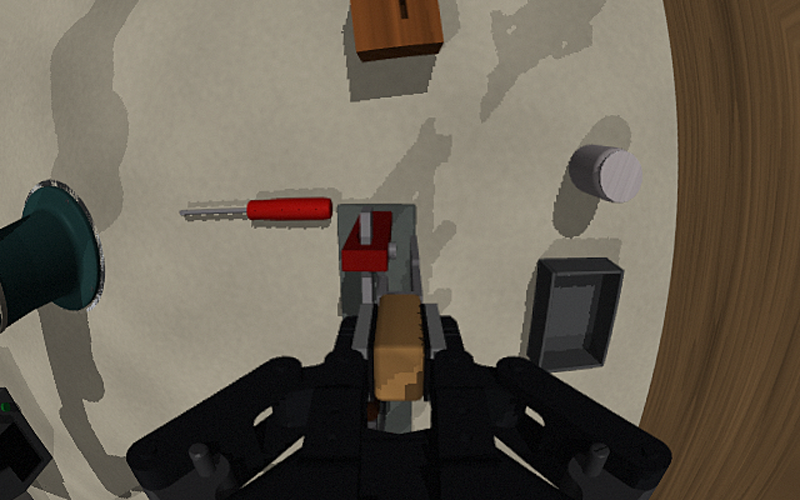

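The wrist view shows the near post's top face at about (343–387, 250–270) in the 800-px picture, with the bar running on below at u about 366 beside the held handle. I use these to check the rack fit.

```bash
python3 - <<'E'
from h import *
d=pickle.load(open("w2.pkl","rb")); rk,st=pickle.load(open("fit.pkl","rb")); D=pickle.load(open("d0.pkl","rb"))
pr=lambda P:projw(P,d["K"],d["M"],d["pos"],d["rot"])
L=[[-.018,.174,.16],[.018,.174,.16],[-.018,.156,.16],[.018,.156,.16],[-.004,.1,.145],[.004,.1,.145],[-.045,.18,.012],[.045,.18,.012]]
print((pr(place(L,rk))*1.25).round(1).tolist())
uv=np.array([[343,250],[387,250],[343,271],[387,270],[361,290],[372,290],[338,205],[416,205]])/1.25
# refine x,y (rack yaw from joint fit)
def f(p):
    r=(pr(place(L,p))-uv); r[4:6,1]=0; return r
s=least_squares(lambda p:np.r_[f(p).ravel(),(p[2]+.125)*200],rk); print(s.x, f(s.x).round(1).tolist())
print(pr(place([[-.009,-.012,0.157],[0.009,.012,.157]],st))*1.25)
# stand visible corners for wrist-camera check
print((pr(place([[-.0425,-.0425,.06],[.0425,-.0425,.06],[-.0425,-.0425,0],[.0425,-.0425,0]],st))*1.25).round(1).tolist())
# handle predicted if centred between pads
Rm=R.from_rotvec(d["rot"]).as_matrix()
o=d["pos"]+Rm@[0,0,-.019]
h=o+ (np.array([[.012,-.009,-.018],[.012,.009,-.018],[-.012,-.009,-.018],[-.012,.009,-.018]]))@Rm.T
print((pr(h)*1.25).round(1).tolist())
E
```

```text
[[335.6, 244.1], [382.7, 244.3], [336.6, 266.3], [382.9, 266.7], [358.9, 321.3], [368.1, 321.5], [333.1, 201.1], [412.7, 201.1]]
[ 0.51572621 -0.18918634 -0.12815765] [[-1.8, -0.7], [0.7, -0.4], [-1.0, 0.2], [0.7, 1.4], [1.9, 0.0], [0.5, 0.0], [-1.2, -0.3], [0.1, -0.2]]
[[379.94646156 -19.63348229]
 [400.28108622 -49.44524831]]
[[354.6, 49.9], [442.1, 39.4], [360.8, 60.5], [436.6, 51.3]]
[[372.2, 342.2], [428.7, 342.2], [374.4, 399.8], [426.0, 399.8]]
```

Request:
drive_tool(rows=[[0, 0, 0, 0, 0, -0.022, 0], [0, 0, 0.2, 0, 0, -0.022, 0], [0, 0, 0, -0.03, -0.004, 0, 0], [0, 0, 0, -0.04, -0.005, 0, 0], [0, 0, 0, -0.04, -0.005, 0, 0], [0, 0, 0, -0.04, -0.005, 0, 0], [0, 0, 0, -0.04, -0.005, 0, 0], [0, 0, 0, -0.04, -0.005, 0, 0]])

```text
time: 6.78
tool_pos: [0.511, -0.2311, 0.3426]
tcp_rot: [-2.35, -2.081, 0.001]
wrist_force: [1.0, -0.2, -1.2]
width: 0.204
grip_force: 59.6
```

Request:
drive_tool(rows=[[0, 0, 0, -0.03, 0, 0, 0], [0, 0, 0, 0, 0, 0, 0], [0, 0, 0, 0, 0, 0, 0]])

```text
time: 7.03
tool_pos: [0.5075, -0.2611, 0.3423]
tcp_rot: [-2.354, -2.076, 0.001]
wrist_force: [0.0, 0.6, -2.2]
width: 0.2
grip_force: 59.4
```

```bash
python3 - <<'E'
from w import *
s,p,d=wrist("w3"); print(s["time"],s["tool_pos"],R.from_rotvec(s["tcp_rot"]).as_matrix().round(3))
for n in ["spreader","rasp"]:
    for r in masks_of(p,n)[:2]: print(n,r["score"],r["bbox"])
pr=lambda P:projw(P,d["K"],d["M"],d["pos"],d["rot"])
print(pr(place([[0,0,.145],[0,.165,.16],[0,-.165,.16]],[.5157,-.1892,-.128])))
c=p["color"][60:310,170:470,::-1]
cv2.imwrite("pics/e.png",cv2.resize(c,(720,600),interpolation=cv2.INTER_CUBIC))
E
```

```text
7.0333 [ 0.50748935 -0.26109685  0.34229015] [[ 0.125  0.992 -0.003]
 [ 0.992 -0.125  0.002]
 [ 0.002 -0.003 -1.   ]]
spreader 0.87 [308.2, 52.2, 332.9, 85.2]
rasp 0.83 [305.2, 129.7, 327.1, 162.3]
[[319.03473892 108.77786721]
 [319.60729015 -37.07958809]
 [318.4369891  253.43270008]]
```

View pics/e.png

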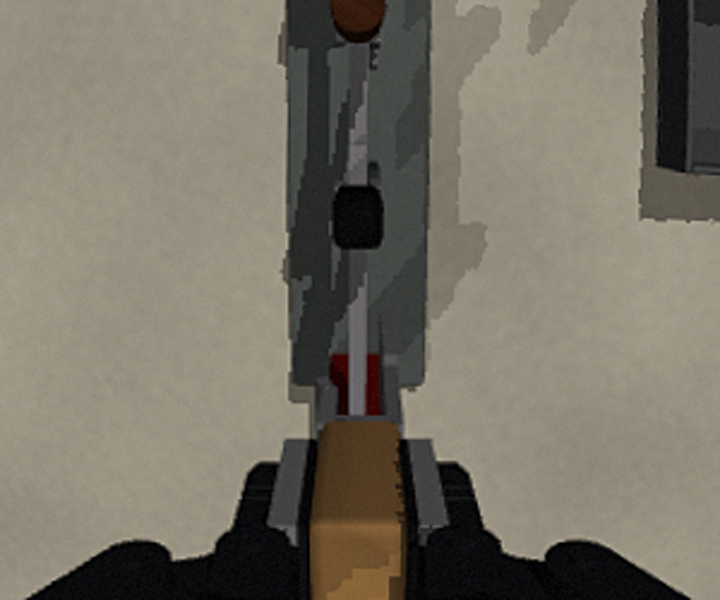

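The view shows the bar as a straight line at u about 319 px, exactly under the held handle's line. The rasp handle is at crop (358,217) and the spreader at (358,10). I look for the notch in the bar's brightness profile.

```bash
python3 - <<'E'
from h import *
d=pickle.load(open("w3.pkl","rb")); rk=[.5157,-.1892,-.128]
pr=lambda P:projw(P,d["K"],d["M"],d["pos"],d["rot"])
g=d["color"].astype(int).sum(2)//3
for y in np.arange(.03,-.041,-.002):
    a=pr(place([0,y,.145],rk))[0]; r=int(round(a[1])); print(round(y,3),a.round(1),g[r,311:329].tolist())
for n,zs in (("rasp",[-.01,.01]),("spr",[-.011,.011])): 
    f=lambda y:pr(place([0,y,.195],rk))[0,1]
    print(n,[(y,round(f(y),1)) for y in (-.055,-.045,-.035,-.025,.03,.04,.05,.06)])
p,Rm=d["pos"],R.from_rotvec(d["rot"]).as_matrix(); o=p-[0,0,.0172]
c,s=np.cos(rk[2]),np.sin(rk[2]); v=o[:2]-rk[:2]; print("scraper in rack:",c*v[0]+s*v[1],-s*v[0]+c*v[1],o[2]-.145)
E
```

```text
0.03 [319.1  81.5] [73, 70, 71, 71, 70, 62, 61, 63, 65, 60, 65, 65, 70, 36, 39, 48, 70, 77]
0.028 [319.1  83.4] [73, 71, 75, 72, 66, 60, 62, 63, 61, 62, 62, 66, 71, 36, 45, 38, 70, 74]
0.026 [319.1  85.2] [74, 72, 73, 71, 67, 63, 62, 60, 64, 63, 59, 69, 67, 34, 78, 93, 81, 69]
0.024 [319.1  87. ] [73, 72, 71, 73, 68, 61, 62, 62, 64, 63, 65, 64, 66, 21, 46, 46, 65, 75]
0.022 [319.1  88.8] [73, 74, 71, 70, 68, 60, 59, 61, 61, 62, 62, 71, 85, 61, 61, 64, 74, 73]
0.02 [319.1  90.6] [71, 71, 73, 71, 65, 60, 59, 62, 62, 61, 58, 67, 84, 73, 71, 72, 71, 72]
0.018 [319.1  92.4] [73, 69, 72, 74, 64, 63, 63, 61, 60, 62, 58, 67, 82, 72, 73, 72, 73, 72]
0.016 [319.1  94.2] [70, 72, 73, 72, 67, 60, 62, 63, 60, 57, 90, 108, 80, 72, 71, 73, 71, 71]
0.014 [319.1  96. ] [72, 73, 77, 72, 68, 62, 60, 63, 61, 59, 86, 108, 80, 73, 73, 72, 73, 72]
0.012 [319.1  97.9] [74, 69, 75, 57, 46, 62, 61, 64, 60, 59, 87, 106, 69, 74, 74, 73, 74, 70]
0.01 [319.1  99.7] [72, 72, 77, 56, 42, 62, 61, 59, 58, 56, 85, 104, 68, 71, 72, 73, 73, 73]
0.008 [319.1 101.5] [75, 64, 64, 49, 44, 60, 64, 59, 60, 55, 84, 100, 69, 73
[... 2077 characters left out ...]
5, 35]
-0.038 [318.9 143.1] [7, 3, 11, 4, 5, 2, 7, 4, 8, 2, 9, 12, 8, 4, 6, 5, 4, 13]
-0.04 [318.9 144.9] [8, 9, 9, 10, 5, 11, 11, 11, 8, 5, 14, 12, 12, 12, 9, 9, 5, 12]
rasp [(-0.055, np.float64(167.2)), (-0.045, np.float64(156.9)), (-0.035, np.float64(146.5)), (-0.025, np.float64(135.9)), (0.03, np.float64(77.5)), (0.04, np.float64(67.0)), (0.05, np.float64(56.5)), (0.06, np.float64(46.2))]
spr [(-0.055, np.float64(167.2)), (-0.045, np.float64(156.9)), (-0.035, np.float64(146.5)), (-0.025, np.float64(135.9)), (0.03, np.float64(77.5)), (0.04, np.float64(67.0)), (0.05, np.float64(56.5)), (0.06, np.float64(46.2))]
scraper in rack: 0.0010342068866872282 -0.07235676672048667 0.18009015196629372
```

```bash
python3 - <<'E'
from h import *
D=pickle.load(open("d0.pkl","rb")); rk=[.5157,-.1892,-.128]; out=[]
for c,n in (("scene",50),("side",50)):
    K,T=D[c]["intrinsics"],D[c]["world_from_camera"]
    u=proj(place([0,0,.145],rk),K,T)[0]; x,y=int(u[0])-25,int(u[1])-25
    im=cv2.resize(D[c]["color"][y:y+50,x:x+50,::-1],(400,400),interpolation=cv2.INTER_NEAREST); out.append(im)
    ys=[-.03,-.02,-.01,0,.01,.02,.03]
    print(c,((proj(place([[.004 if c=="scene" else -.004,q,.145] for q in ys],rk),K,T)-[x,y])*8).round(0).tolist())
cv2.imwrite("pics/f.png",np.hstack(out))
E
```

```text
scene [[76.0, 187.0], [117.0, 196.0], [157.0, 206.0], [198.0, 215.0], [239.0, 225.0], [280.0, 234.0], [321.0, 244.0]]
side [[290.0, 168.0], [266.0, 182.0], [242.0, 197.0], [217.0, 211.0], [192.0, 226.0], [167.0, 241.0], [141.0, 257.0]]
```

View pics/f.png

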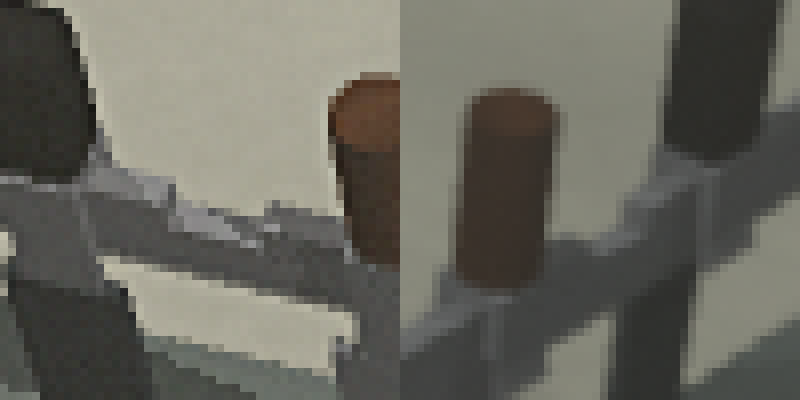

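In the scene crop the notch is visible at u = 172–265, which is rack y about -6 to +17 mm. That puts its middle at y of about +5 mm, and the wrist's shadow jumps agree. I move above y = +5 mm and descend to about 95 mm above the bar.

Request:
drive_tool(rows=[[0, 0, 0, 0.02, 0, 0, 0], [0, 0, 0, 0.03, 0, 0, 0], [0, 0, 0, 0.02, -0.0005, 0, 0], [0, 0, 0, 0.006, 0, 0.01, 0], [0, 0, 0, 0, 0, 0.025, 0], [0, 0, 0, 0, 0, 0.025, 0], [0, 0, 0, 0, 0, 0.02, 0], [0, 0, 0, 0, 0, 0.005, 0]])

```text
time: 7.85
tool_pos: [0.5143, -0.1834, 0.2543]
tcp_rot: [-2.347, -2.078, 0.005]
wrist_force: [-0.5, 0.2, -1.5]
width: 0.2
grip_force: 59.3
```

Request:
drive_tool(rows=[[0, 0, 0, 0, 0, 0, 0], [0, 0, 0, 0, 0, 0, 0], [0, 0, 0, 0, 0, 0, 0]])

```text
time: 8.1
tool_pos: [0.5177, -0.1858, 0.2611]
tcp_rot: [2.352, 2.079, 0.002]
wrist_force: [0.6, 0.1, -2.1]
width: 0.202
grip_force: 59.3
```

```bash
cat > rel.py <<'E'
from w import *
rk=[.5157,-.1892,-.128]
def rel():
    s=status.read_state(); Rm=R.from_rotvec(s["tcp_rot"]).as_matrix(); o=s["tool_pos"]+Rm@[0,0,.0172]
    c,q=np.cos(rk[2]),np.sin(rk[2]); v=o[:2]-rk[:2]
    print("t",s["time"],"rack mm",(1e3*np.array([c*v[0]+q*v[1],-q*v[0]+c*v[1],o[2]-.145])).round(1),"F",s["wrist_force"].round(1),"tilt",Rm[:,2].round(3),"yaw err",round(np.arctan2(Rm[1,1],Rm[0,1])-rk[2],3))
E
python3 - <<'E'
from rel import *
rel(); s,p,d=wrist("w4"); q=read_camera("scene"); r=read_camera("side")
o=[cv2.resize(p["color"][100:300,220:420,::-1],(400,400))]
for pic in (q,r):
    K,T=np.array(pic["intrinsics"]),np.array(pic["world_from_camera"]); u=proj(place([0,0,.165],rk),K,T)[0].astype(int)
    o.append(cv2.resize(pic["color"][u[1]-40:u[1]+40,u[0]-20:u[0]+20,::-1],(200,400),interpolation=cv2.INTER_CUBIC))
cv2.imwrite("pics/g.png",np.hstack(o))
E
```

```text
t 8.1 rack mm [ 1.6  3.6 98.9] F [ 0.6  0.1 -2.1] tilt [ 0.003 -0.001 -1.   ] yaw err 0.005
```

View pics/g.png

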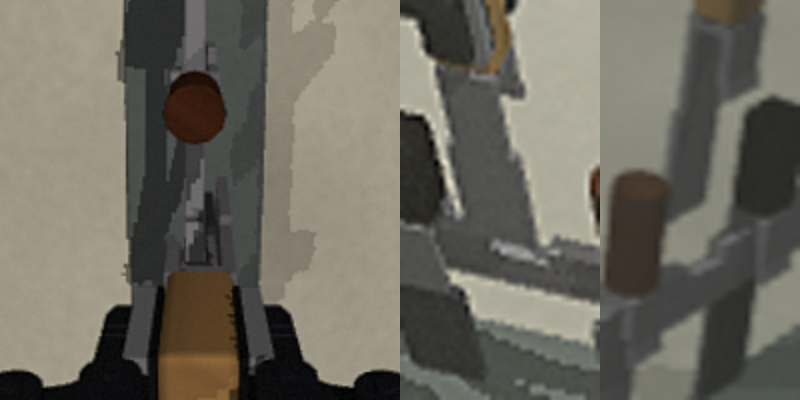

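Request:
drive_tool(rows=[[0, 0, 0.2, 0.001, -0.0015, 0, 0], [0, 0, 0, 0, 0, 0, 0], [0, 0, 0, 0, 0, 0, 0], [0, 0, 0, 0, 0, 0, 0], [0, 0, 0, 0, 0, 0, 0], [0, 0, 0, 0, 0, 0, 0]])

```text
time: 8.75
tool_pos: [0.5152, -0.1845, 0.2593]
tcp_rot: [2.358, 2.076, -0.0]
wrist_force: [-0.3, 0.2, -1.5]
width: 0.203
grip_force: 59.3
```

```bash
python3 -c "
from rel import *
rel(); wrist('w5'); rel(); read_camera('wrist'); rel()"
```

```text
t 8.75 rack mm [-1.1  4.6 97.1] F [-0.3  0.2 -1.5] tilt [-0. -0. -1.] yaw err 0.001
t 8.8 rack mm [-1.1  4.7 97. ] F [ 0.7 -0.5 -1.6] tilt [-0.  0. -1.] yaw err 0.001
t 8.85 rack mm [-1.1  4.7 97. ] F [ 0.4  0.8 -1. ] tilt [-0.  0. -1.] yaw err 0.001
```

Request:
drive_tool(rows=[[0, 0, 0, 0.0005, 0.001, 0, 0], [0, 0, 0, 0, 0, 0, 0], [0, 0, 0, 0, 0, 0, 0], [0, 0, 0, 0, 0, 0, 0], [0, 0, 0, 0, 0, 0, 0], [0, 0, 0, 0, 0, 0, 0], [0, 0, 0, 0, 0, 0, 0]])

```text
time: 9.43
tool_pos: [0.5163, -0.1841, 0.2593]
tcp_rot: [2.358, 2.076, -0.0]
wrist_force: [-0.2, -0.1, -1.4]
width: 0.202
grip_force: 59.3
```

```bash
python3 - <<'E'
from rel import *
rel(); s,p,d=wrist("w6"); K,M=d["K"],d["M"]
g=d["color"].astype(int).sum(2)//3
for y in (.018,.028,.085,.1):
    a=projw(place([[-.004,y,.145],[.004,y,.145]],rk),K,M,d["pos"],d["rot"]); r=int(round(a[0,1]))
    print(y,a.round(1).tolist(),r,g[r,308:330].tolist())
for r in (245,265,280): print(r,d["color"][r,290:350].astype(int)[:,0].tolist(), d["color"][r,290:350].astype(int)[:,2].tolist())
E
```

```text
t 9.4333 rack mm [-0.1  5.1 97.1] F [-0.2 -0.1 -1.4] tilt [ 0. -0. -1.] yaw err 0.001
0.018 [[314.8, 179.7], [324.2, 179.7]] 180 [53, 40, 44, 43, 44, 38, 50, 57, 63, 64, 63, 63, 63, 63, 61, 61, 72, 76, 74, 76, 73, 75]
0.028 [[314.8, 168.3], [324.2, 168.3]] 168 [27, 32, 33, 29, 33, 31, 31, 33, 28, 30, 27, 34, 32, 28, 33, 33, 31, 32, 36, 33, 33, 36]
0.085 [[314.8, 100.6], [324.6, 100.7]] 101 [42, 46, 45, 43, 43, 38, 85, 116, 113, 110, 109, 110, 109, 111, 113, 109, 93, 77, 77, 78, 79, 78]
0.1 [[314.8, 82.6], [324.6, 82.7]] 83 [43, 44, 45, 44, 42, 34, 79, 119, 112, 110, 112, 111, 111, 111, 114, 113, 93, 76, 74, 76, 77, 81]
245 [71, 69, 72, 70, 72, 70, 74, 64, 42, 4, 6, 0, 36, 52, 63, 62, 72, 77, 79, 76, 77, 75, 78, 80, 80, 83, 79, 83, 87, 82, 84, 85, 84, 86, 81, 83, 86, 85, 84, 88, 86, 82, 85, 86, 85, 82, 24, 8, 2, 17, 44, 75, 71, 74, 70, 72, 68, 70, 70, 66] [69, 69, 71, 70, 72, 69, 73, 65, 42, 5, 8, 1, 21, 24, 24, 26, 29, 34, 32, 28, 31, 27, 31, 32, 32, 34, 33, 36, 39, 32, 36, 34, 34, 37, 33, 35, 36, 38, 31, 37, 34, 34, 34, 36, 35, 31, 9, 13, 6, 16, 43, 73, 70, 74, 68, 73, 68, 68, 68, 6
[... 300 characters left out ...]
 33, 32, 31, 32, 33, 36, 34, 35, 33, 37, 38, 34, 36, 35, 37, 34, 35, 35, 36, 37, 36, 37, 36, 39, 39, 37, 34, 38, 38, 36, 36, 19, 20, 12, 10, 8, 1, 17, 68, 73, 70, 70, 70, 71, 69]
280 [60, 102, 106, 64, 27, 7, 16, 9, 11, 82, 103, 108, 116, 119, 129, 129, 127, 124, 127, 126, 126, 128, 127, 127, 129, 130, 132, 130, 135, 134, 138, 137, 137, 137, 138, 138, 135, 136, 137, 141, 138, 139, 138, 138, 136, 132, 133, 63, 50, 32, 4, 13, 13, 11, 52, 51, 50, 49, 48, 53] [59, 103, 105, 64, 25, 11, 16, 12, 1, 33, 40, 42, 48, 48, 54, 55, 53, 48, 52, 52, 52, 53, 53, 52, 53, 56, 56, 52, 55, 54, 59, 56, 55, 58, 56, 56, 58, 56, 58, 60, 57, 59, 58, 56, 57, 57, 53, 24, 20, 15, 5, 18, 15, 13, 51, 54, 50, 48, 49, 53]
```

Request:
drive_tool(rows=[[0, 0, 0, 0, 0.0005, 0.01, 0], [0, 0, 0, 0, 0, 0.015, 0], [0, 0, 0, 0, 0, 0.015, 0], [0, 0, 0, 0, 0, 0.015, 0], [0, 0, 0, 0, 0, 0.01, 0], [0, 0, 0, 0, 0, 0, 0], [0, 0, 0, 0, 0, 0, 0], [0, 0, 0, 0, 0, 0, 0]])

```text
time: 10.15
tool_pos: [0.5173, -0.1843, 0.1949]
tcp_rot: [2.358, 2.075, 0.001]
wrist_force: [-0.4, -0.2, -1.2]
width: 0.2
grip_force: 59.3
```

Request:
drive_tool(rows=[[0, 0, 0, 0, 0, 0, 0], [0, 0, 0, 0, 0, 0, 0], [0, 0, 0, 0, 0, 0, 0]])

```text
time: 10.4
tool_pos: [0.5174, -0.1844, 0.1953]
tcp_rot: [2.357, 2.075, 0.001]
wrist_force: [0.2, 0.5, -1.8]
width: 0.203
grip_force: 59.3
```

```bash
python3 -c "
from rel import *
rel()"
```

```text
t 10.4 rack mm [ 1.1  5.  33.1] F [ 0.2  0.5 -1.8] tilt [ 0.002 -0.001 -1.   ] yaw err 0.001
```

Request:
drive_tool(rows=[[0, 0, 0, 0, -0.0007, 0, 0], [0, 0, 0, 0, 0, 0, 0], [0, 0, 0, 0, 0, 0.004, 0], [0, 0, 0, 0, 0, 0.004, 0], [0, 0, 0, 0, 0, 0.003, 0], [0, 0, 0, 0, 0, 0, 0], [0, 0, 0, 0, 0, 0, 0], [0, 0, 0, 0, 0, 0, 0]])

```text
time: 11.07
tool_pos: [0.5161, -0.184, 0.1831]
tcp_rot: [-2.358, -2.075, 0.0]
wrist_force: [0.2, -0.1, -2.0]
width: 0.204
grip_force: 59.4
```

```bash
python3 -c "
from rel import *
rel()"
```

```text
t 11.0667 rack mm [-0.3  5.2 20.9] F [ 0.2 -0.1 -2. ] tilt [-0.  0. -1.] yaw err 0.001
```

Request:
drive_tool(rows=[[0, 0, 0, 0, 0.0004, 0.003, 0], [0, 0, 0, 0, 0, 0.004, 0], [0, 0, 0, 0, 0, 0.004, 0], [0, 0, 0, 0, 0, 0.003, 0], [0, 0, 0, 0, 0, 0, 0], [0, 0, 0, 0, 0, 0, 0], [0, 0, 0, 0, 0, 0, 0], [0, 0, 0, 0, 0, 0, 0]])

```text
time: 11.73
tool_pos: [0.5167, -0.1842, 0.1695]
tcp_rot: [2.358, 2.075, 0.0]
wrist_force: [-0.5, 0.3, -1.8]
width: 0.201
grip_force: 59.4
```

```bash
python3 -c "
from rel import *
rel()"
```

```text
t 11.7333 rack mm [0.3 5.1 7.3] F [-0.5  0.3 -1.8] tilt [ 0. -0. -1.] yaw err 0.001
```

Request:
drive_tool(rows=[[0, 0, 0, 0, 0, 0.001, 0], [0, 0, 0, 0, 0, 0.001, 0], [0, 0, 0, 0, 0, 0.001, 0], [0, 0, 0, 0, 0, 0.001, 0], [0, 0, 0, 0, 0, 0.001, 0], [0, 0, 0, 0, 0, 0, 0], [0, 0, 0, 0, 0, 0, 0], [0, 0, 0, 0, 0, 0, 0]])

```text
time: 12.4
tool_pos: [0.5165, -0.1841, 0.1643]
tcp_rot: [2.358, 2.076, -0.0]
wrist_force: [0.4, -0.6, -2.1]
width: 0.207
grip_force: 59.4
```

Request:
drive_tool(rows=[[0, 0, 0, 0, 0, 0.0005, 0], [0, 0, 0, 0, 0, 0.0005, 0], [0, 0, 0, 0, 0, 0.0005, 0], [0, 0, 0, 0, 0, 0.0005, 0], [0, 0, 0, 0, 0, 0, 0], [0, 0, 0, 0, 0, 0, 0]])

```text
time: 12.9
tool_pos: [0.5165, -0.1842, 0.1622]
tcp_rot: [2.358, 2.076, -0.0]
wrist_force: [0.5, 0.1, -1.5]
width: 0.202
grip_force: 59.4
```

Request:
drive_tool(rows=[[0, 0, 0, 0, 0, 0.0005, 0], [0, 0, 0, 0, 0, 0.0005, 0], [0, 0, 0, 0, 0, 0, 0], [0, 0, 0, 0, 0, 0, 0]])

```text
time: 13.23
tool_pos: [0.5166, -0.1842, 0.1613]
tcp_rot: [2.358, 2.076, -0.0]
wrist_force: [-0.3, -1.9, -1.3]
width: 0.203
grip_force: 59.4
```

Request:
drive_tool(rows=[[0, 0, 0, 0, 0, 0.0005, 0], [0, 0, 0, 0, 0, 0, 0], [0, 0, 0, 0, 0, 0.0005, 0], [0, 0, 0, 0, 0, 0, 0], [0, 0, 0, 0, 0, 0, 0]])

```text
time: 13.65
tool_pos: [0.5166, -0.1842, 0.1603]
tcp_rot: [2.358, 2.075, -0.0]
wrist_force: [-0.2, -2.0, -1.7]
width: 0.203
grip_force: 59.4
```

```bash
python3 -c "
from rel import *
rel();print(status.read_state()['torque'])"
```

```text
t 13.65 rack mm [ 0.2  5.  -1.9] F [-0.2 -2.  -1.7] tilt [ 0. -0. -1.] yaw err 0.001
[-0.27219148 -0.01369512 -0.00108119]
```

Request:
drive_tool(rows=[[0, 0, 0, -0.0005, 0, 0, 0], [0, 0, 0, 0, 0, 0, 0], [0, 0, 0, 0, 0, 0.0005, 0], [0, 0, 0, 0, 0, 0.0005, 0], [0, 0, 0, 0, 0, 0, 0], [0, 0, 0, 0, 0, 0, 0]])

```text
time: 14.15
tool_pos: [0.5163, -0.1845, 0.1591]
tcp_rot: [-2.358, -2.075, 0.0]
wrist_force: [-0.1, -0.4, -1.4]
width: 0.199
grip_force: 59.4
```

Request:
drive_tool(rows=[[0, 0, 0, 0, 0, 0.0005, 0], [0, 0, 0, 0, 0, 0.0005, 0], [0, 0, 0, 0, 0, 0, 0], [0, 0, 0, 0, 0, 0, 0]])

```text
time: 14.48
tool_pos: [0.5164, -0.1846, 0.1582]
tcp_rot: [-2.358, -2.076, 0.0]
wrist_force: [-0.2, -0.3, -1.6]
width: 0.203
grip_force: 59.4
```

Request:
drive_tool(rows=[[0, 0, 0, 0, 0, 0.0005, 0], [0, 0, 0, 0, 0, 0.0005, 0], [0, 0, 0, 0, 0, 0.0005, 0], [0, 0, 0, 0, 0, 0.0005, 0], [0, 0, 0, 0, 0, 0, 0], [0, 0, 0, 0, 0, 0, 0]])

```text
time: 14.98
tool_pos: [0.5167, -0.1847, 0.157]
tcp_rot: [2.358, 2.075, 0.0]
wrist_force: [-2.6, 0.7, 5.3]
width: 0.201
grip_force: 60.4
```

Request:
drive_tool(rows=[[0, 0, 0, 0, 0, 0.0005, 0], [0, 0, 0, 0, 0, 0.0005, 0], [0, 0, 0, 0, 0, 0, 0], [0, 0, 0, 0, 0, 0, 0]])

```text
time: 15.32
tool_pos: [0.5168, -0.1847, 0.1568]
tcp_rot: [2.357, 2.075, 0.001]
wrist_force: [-4.3, 1.5, 9.5]
width: 0.203
grip_force: 61.1
```

Request:
drive_tool(rows=[[0, 0, 0, 0, 0, 0.0005, 0], [0, 0, 0, 0, 0, 0, 0], [0, 0, 0, 0, 0, 0, 0]])

```text
time: 15.57
tool_pos: [0.5168, -0.1848, 0.1567]
tcp_rot: [2.357, 2.075, 0.001]
wrist_force: [-4.2, 1.4, 11.7]
width: 0.201
grip_force: 61.4
```

Request:
drive_tool(rows=[[0, 0, 0, 0, -0.0003, -0.0008, 0], [0, 0, 0, 0, 0, -0.0005, 0], [0, 0, 0, 0, 0, 0, 0], [0, 0, 0, 0, 0, 0, 0], [0, 0, 0, 0, 0, 0, 0]], force=20)

```text
time: 15.98
tool_pos: [0.5167, -0.1847, 0.157]
tcp_rot: [2.357, 2.075, 0.001]
wrist_force: [-2.0, 0.4, 7.2]
width: 0.2
grip_force: 60.3
```

```bash
python3 - <<'E'
from rel import *
rel(); q=read_camera("scene"); r=read_camera("side"); o=[]
for pic in (q,r):
    K,T=np.array(pic["intrinsics"]),np.array(pic["world_from_camera"]); u=proj(place([0,0,.145],rk),K,T)[0].astype(int)
    x,y=u[0]-30,u[1]-32
    o.append(cv2.resize(pic["color"][y:y+65,x:x+60,::-1],(400,433),interpolation=cv2.INTER_CUBIC))
    for z in (0,-.005,-.008,-.01): print(z,((proj(place([[.010,.005+e,.145-.085+z] for e in (-.013,.013)],rk),K,T)-[x,y])*6.667).round(0).tolist())
cv2.imwrite("pics/h.png",np.hstack(o))
E
```

```text
t 15.9833 rack mm [ 0.4  4.6 -5.2] F [-2.   0.4  7.2] tilt [ 0.001 -0.    -1.   ] yaw err 0.001
0 [[208.0, 408.0], [291.0, 428.0]]
-0.005 [[210.0, 417.0], [293.0, 437.0]]
-0.008 [[212.0, 423.0], [294.0, 443.0]]
-0.01 [[213.0, 427.0], [295.0, 447.0]]
0 [[164.0, 420.0], [112.0, 453.0]]
-0.005 [[162.0, 432.0], [111.0, 466.0]]
-0.008 [[161.0, 440.0], [110.0, 473.0]]
-0.01 [[160.0, 444.0], [109.0, 478.0]]
```

View pics/h.png

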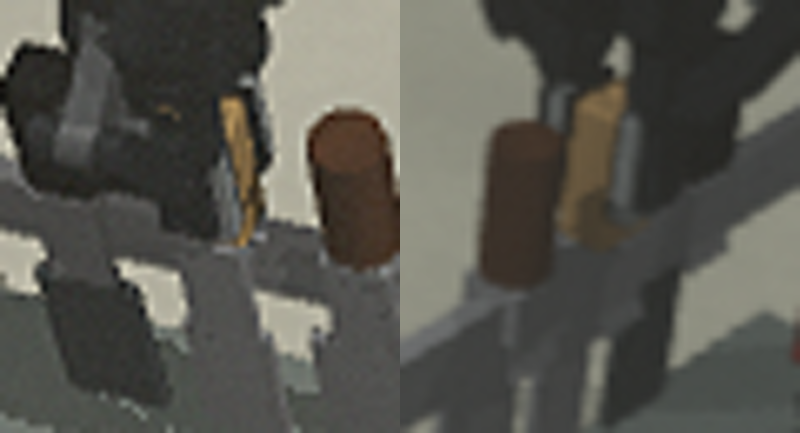

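The scraper sits low between the neighbours, with the handle's bottom at the bar's top edge and both neighbours plumb. I ease off the pressure and let go.

Request:
drive_tool(rows=[[0, 0, 0, 0, 0, -0.0007, 0], [0, 0, 0, 0, 0, 0, 0], [0, 0, 0, 0, 0, 0, 0.25], [0, 0, 0, 0, 0, 0, 0.3], [0, 0, 0, 0, 0, 0, 0.35], [0, 0, 0, 0, 0, 0, 0.4], [0, 0, 0, 0, 0, 0, 0.45]], force=20)

```text
time: 16.67
tool_pos: [0.516, -0.1845, 0.1564]
tcp_rot: [-2.358, -2.075, 0.0]
wrist_force: [-0.2, 0.4, 0.6]
width: 0.447
grip_force: 0.0
```

Request:
drive_tool(rows=[[0, 0, 0, 0, 0, 0, 0.55], [0, 0, 0, 0, 0, 0, 0.7], [0, 0, 0, 0, 0, 0, 0.8], [0, 0, 0, 0, 0, 0, 0.8], [0, 0, 0, 0, 0, 0, 0.8], [0, 0, 0, 0, 0, 0, 0.8]])

```text
time: 17.17
tool_pos: [0.5162, -0.1846, 0.1568]
tcp_rot: [2.358, 2.076, 0.0]
wrist_force: [-0.8, 0.1, -0.0]
width: 0.798
grip_force: 0.0
```

Request:
drive_tool(rows=[[0, 0, 0, 0, 0, -0.01, 0.8], [0, 0, 0, 0, 0, -0.02, 0.8], [0, 0, 0, 0, 0, -0.03, 0.8], [0, 0, 0, 0, 0, -0.03, 0.8], [0, 0, 0, 0, 0, -0.03, 0.8], [0, 0, 0, 0, 0, -0.02, 0.8], [0, 0, 0, 0, 0, 0, 0.8]])

```text
time: 17.75
tool_pos: [0.519, -0.1857, 0.3041]
tcp_rot: [2.351, 2.069, 0.008]
wrist_force: [0.7, -0.9, 0.8]
width: 0.799
grip_force: 0.0
```

```bash
python3 - <<'E'
from rel import *
rel(); q=read_camera("scene"); r=read_camera("side"); w=read_camera("wrist"); o=[]
for pic in (q,r):
    K,T=np.array(pic["intrinsics"]),np.array(pic["world_from_camera"]); u=proj(place([0,0,.145],rk),K,T)[0].astype(int)
    x,y=u[0]-30,u[1]-35
    o.append(cv2.resize(pic["color"][y:y+75,x:x+60,::-1],(260,325),interpolation=cv2.INTER_CUBIC))
    for n in ("scraper","handle"): print([(round(m["score"],2),m["bbox"]) for m in masks_of(pic,n)[:2]])
    for z in (0,-.008): print(z,((proj(place([[.009,.005,.145+.052+z],[-.009,.005,.145+.052+z],[.01,-.008,.06+z],[.01,.018,.06+z]],rk),K,T)-[x,y])*4.333).round(0).tolist())
o.append(cv2.resize(w["color"][60:310,220:420,::-1],(260,325),interpolation=cv2.INTER_CUBIC))
cv2.imwrite("pics/i.png",np.hstack(o))
E
```

```text
t 17.75 rack mm [  3.    3.8 141.9] F [ 0.7 -0.9  0.8] tilt [ 0.01  -0.004 -1.   ] yaw err 0.001
[(0.98, [221.6, 124.8, 253.1, 175.8])]
[(0.64, [218.8, 123.0, 252.3, 172.0]), (0.44, [407.9, 203.3, 457.6, 261.3])]
0 [[117.0, 95.0], [133.0, 61.0], [135.0, 278.0], [189.0, 291.0]]
-0.008 [[120.0, 107.0], [136.0, 73.0], [138.0, 288.0], [191.0, 301.0]]
[(0.82, [390.2, 154.4, 415.8, 216.5])]
[(0.92, [390.0, 156.5, 415.5, 219.8])]
0 [[122.0, 52.0], [155.0, 66.0], [106.0, 286.0], [73.0, 308.0]]
-0.008 [[120.0, 68.0], [153.0, 82.0], [105.0, 299.0], [71.0, 321.0]]
```

View pics/i.png

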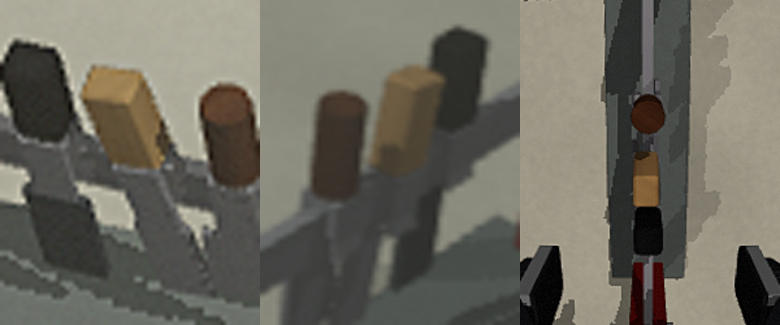

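In the picture the scraper hangs between the neighbours, but its handle top (scene crop 113,82) leans towards -y. It probably sits with one end of the arch on the notch's rim. I measure the lean numerically by fitting the handle's silhouette.

```bash
cat > sil.py <<'E'
from rel import *
from scipy.optimize import minimize
B=np.array([[x,y,z] for x in(-.009,.009) for y in(-.012,.012) for z in(.005,.052)])
def tan(pic,u):
    c=pic["color"].astype(int); m=((c[:,:,0]>1.6*c[:,:,2])&(c[:,:,0]<1.55*c[:,:,1])&(c[:,:,0]>50)).astype(np.uint8)
    n,l,st,ce=cv2.connectedComponentsWithStats(m)
    k=min(range(1,n),key=lambda i:np.hypot(*(ce[i]-u))-(st[i,4]>100)*100); return l==k
def look():
    V=[]
    for c in ("scene","side"):
        pic=read_camera(c); K,T=np.array(pic["intrinsics"]),np.array(pic["world_from_camera"])
        u=proj(place([0,.005,.165],rk),K,T)[0]; m=tan(pic,u); ys,xs=np.nonzero(m); print(c,"px",m.sum(),"box",xs.min(),ys.min(),xs.max(),ys.max())
        o=np.array([xs.min()-8,ys.min()-8]); h=m[ys.min()-8:ys.max()+9,xs.min()-8:xs.max()+9].astype(float)
        V.append((K,T,o,h))
    def cost(p,detail=False):
        e=0
        Q=B@R.from_euler("xy",[p[3],p[4]]).as_matrix().T
        for K,T,o,h in V:
            P=place(Q+[p[0],p[1],p[2]+.145],rk); uv=((proj(P,K,T)-o+.5)*8).astype(np.float32)
            im=np.zeros((h.shape[0]*8,h.shape[1]*8),np.uint8); cv2.fillConvexPoly(im,cv2.convexHull(uv).astype(np.int32),255)
            im=cv2.resize(im,h.shape[::-1],interpolation=cv2.INTER_AREA)/255.; e+=np.abs(im-h).sum()
        return e
    best=min((minimize(cost,[0,.005,-.005,a,b],method="Nelder-Mead",options=dict(maxiter=1500,initial_simplex=np.array([0,.005,-.005,a,b])+np.vstack([np.zeros(5),np.diag([.003,.004,.004,.1,.1])]))) for a in(0,.2) for b in(0,)),key=lambda r:r.fun)
    print("x y z mm",(best.x[:3]*1e3).round(1),"tiltx(+ = top to -y) tilty(+ = top to +x)",best.x[3:].round(3),"cost",best.fun)
    return best.x
E
python3 -c "
from sil import *
look(); rel()"
```

```text
scene px 318 box 221 122 240 145
side px 120 box 402 156 416 173
x y z mm [-7.4 -1.6 -7.9] tiltx(+ = top to -y) tilty(+ = top to +x) [0.004 0.144] cost 304.3333333333333
t 18.2 rack mm [ -0.8   4.9 133.2] F [0.8 0.2 0.4] tilt [-0.002  0.001 -1.   ] yaw err 0.001
```

```bash
python3 - <<'E'
from sil import *
for c,ys,xs in (("side",range(152,186,3),range(380,420,3)),("scene",range(118,152,3),range(214,250,3))):
    im=read_camera(c)["color"].astype(int); print(c)
    for y in ys: print(y,[f"{im[y,x,0]}:{round(100*im[y,x,0]/im[y,x,2])}:{round(100*im[y,x,0]/im[y,x,1])}" for x in xs])
E
```

```text
side
152 ['138:111:100', '138:111:100', '137:110:99', '137:110:99', '138:110:99', '138:111:99', '138:110:99', '138:110:99', '140:110:99', '139:109:99', '140:110:100', '138:110:100', '47:109:100', '48:109:102']
155 ['136:110:99', '137:110:100', '136:110:99', '135:111:100', '137:110:100', '137:111:100', '137:110:100', '135:111:100', '137:110:100', '134:116:102', '125:145:113', '109:124:105', '46:112:100', '46:110:100']
158 ['137:110:100', '136:111:99', '135:111:99', '135:111:100', '135:110:100', '135:111:100', '135:111:100', '135:110:99', '119:140:110', '129:172:121', '122:169:120', '119:170:120', '109:165:118', '47:109:100']
161 ['138:110:99', '136:110:99', '135:110:99', '127:110:100', '90:136:115', '99:127:109', '131:111:101', '134:110:99', '109:165:118', '109:165:118', '97:159:117', '79:152:114', '68:139:111', '46:110:100']
164 ['138:111:99', '138:110:99', '138:110:100', '67:149:124', '72:157:126', '75:160:129', '70:152:125', '133:111:100', '109:165:118', '106:163:118', '89:156:117', '79:149:114', '57:127:108', '45:107:98']
167 ['139:110:99', '138:110:99', '137:111:99', '60:136:118'
[... 2797 characters left out ...]

142 ['82:104:101', '90:103:102', '83:106:101', '70:109:101', '84:122:108', '91:175:123', '90:180:122', '94:181:122', '133:187:124', '74:100:103', '181:115:103', '175:113:101']
145 ['80:101:100', '94:102:99', '79:101:99', '81:104:100', '73:106:100', '101:101:102', '93:135:112', '104:155:117', '151:186:123', '133:101:101', '80:107:104', '101:102:101']
148 ['80:105:103', '76:103:104', '89:107:101', '69:105:101', '70:108:101', '81:103:98', '81:105:101', '80:104:100', '94:103:100', '79:105:104', '74:109:106', '75:112:101']
151 ['82:104:101', '78:103:100', '167:111:101', '178:112:101', '186:112:102', '164:112:102', '78:103:103', '79:104:104', '80:105:103', '81:107:100', '82:101:99', '76:109:100']
```

```bash
sed -i 's/^    c=pic\["color"\].*/    c=pic["color"].astype(int); m=((c[:,:,0]>th*c[:,:,2])\&(c[:,:,0]>60)).astype(np.uint8)/; s/^def tan(pic,u):/def tan(pic,u,th):/; s/m=tan(pic,u)/m=tan(pic,u,1.45 if c=="scene" else 1.3)/; s/place(\[0,.005,.165\],rk)/place([0,.003,.165],rk)/' sil.py
python3 -c "
from sil import *
look(); rel()"
```

```text
scene px 328 box 221 123 240 145
side px 307 box 400 155 417 180
x y z mm [-2.4  3.4 -7.7] tiltx(+ = top to -y) tilty(+ = top to +x) [0.158 0.008] cost 136.4156862745098
t 18.4 rack mm [ -0.3   4.7 134.2] F [-0.2  0.1  0.5] tilt [-0.001  0.    -1.   ] yaw err 0.001
```

The handle leans 0.16 rad towards -y, so the +y end of the handle's underside probably rests on the notch's rim. The first touch, on the +y wall, agrees: the notch's middle is about 1.3 mm further to -y. I re-grip, lift slightly, straighten, centre by feel and set it down again.

Request:
drive_tool(rows=[[0, 0, 0, 0, 0, 0.015, 0.8], [0, 0, 0, 0, 0, 0.03, 0.8], [0, 0, 0, 0, 0, 0.03, 0.8], [0, 0, 0, 0, 0, 0.03, 0.8], [0, 0, 0, 0, 0, 0.025, 0.8], [0, 0, 0, 0, 0, 0.009, 0.8], [0, 0, 0, 0, 0, 0, 0.8], [0, 0, 0, 0, 0, 0, 0.8]], force=20)

```text
time: 19.07
tool_pos: [0.5164, -0.1847, 0.1582]
tcp_rot: [2.358, 2.076, -0.0]
wrist_force: [0.5, 0.2, 1.1]
width: 0.799
grip_force: 0.0
```

Request:
drive_tool(rows=[[0, 0, 0, 0, 0, 0, 0.6], [0, 0, 0, 0, 0, 0, 0.45], [0, 0, 0, 0, 0, 0, 0.35], [0, 0, 0, 0, 0, 0, 0.28], [0, 0, 0, 0, 0, 0, 0.22], [0, 0, 0, 0, 0, 0, 0.15], [0, 0, 0, 0, 0, 0, 0], [0, 0, 0, 0, 0, 0, 0]], force=30)

```text
time: 19.73
tool_pos: [0.5165, -0.1848, 0.1585]
tcp_rot: [2.357, 2.075, 0.001]
wrist_force: [-1.1, -0.6, 4.5]
width: 0.199
grip_force: 30.8
```

```bash
python3 -c "
from sil import *
rel()"
```

```text
t 19.7333 rack mm [ 0.3  4.5 -3.7] F [-1.1 -0.6  4.5] tilt [ 0.001 -0.001 -1.   ] yaw err 0.001
```

Request:
drive_tool(rows=[[0, 0, 0, 0, 0, -0.002, 0], [0, 0, 0, 0, 0, -0.003, 0], [0, 0, 0, 0, 0, -0.003, 0], [0, 0, 0, 0, 0, -0.002, 0], [0, 0, 0, 0, 0, 0, 0], [0, 0, 0, 0, 0, 0, 0], [0, 0, 0, 0, 0, 0, 0]], force=50)

```text
time: 20.32
tool_pos: [0.516, -0.1845, 0.1676]
tcp_rot: [-2.358, -2.076, 0.0]
wrist_force: [2.0, 0.2, -1.0]
width: 0.203
grip_force: 50.3
```

Request:
drive_tool(rows=[[0, -3, 0, 0, 0, 0, 0], [0, -3, 0, 0, 0, 0, 0], [0, -3, 0, 0, 0, 0, 0], [0, 0, 0, 0, 0, 0, 0], [0, 0, 0, 0, 0, 0, 0], [0, 0, 0, 0, 0, 0, 0], [0, 0, 0, 0, 0, 0, 0]])

```text
time: 20.9
tool_pos: [0.5162, -0.1849, 0.1678]
tcp_rot: [2.277, 2.003, -0.178]
wrist_force: [-0.6, 0.1, -1.5]
width: 0.202
grip_force: 50.1
```

```bash
python3 - <<'E'
from sil import *
rel()
for c in ("scene","side"):
    p=read_camera(c); K,T=np.array(p["intrinsics"]),np.array(p["world_from_camera"])
    m=tan(p,proj(place([0,.003,.17],rk),K,T)[0],1.45 if c=="scene" else 1.3); ys,xs=np.nonzero(m); print(c,m.sum(),np.c_[xs,ys].min(0),np.c_[xs,ys].max(0))
    # rows: left/right edges of tan region
    print([(y,int(xs[ys==y].min()),int(xs[ys==y].max())) for y in range(ys.min(),ys.max()+1,2) if (ys==y).any()])
    e=lambda x,y:(proj(place([[x,y,.145+z] for z in(.007,.052)],rk),K,T)).round(1).tolist()
    print("upright edges",{k:e(*k) for k in ((.009,.015),(-.009,.015),(.009,-.009),(-.009,-.009))})
    for mm in masks_of(p,"scraper")[:1]:
        M=mm["mask"]; print(mm["score"],mm["bbox"])
E
```

```text
t 20.9 rack mm [-0.1  1.6  5.8] F [-0.6  0.1 -1.5] tilt [-0.02  -0.154 -0.988] yaw err 0.0
scene 185 [248 127] [261 149]
[(127, 252, 257), (129, 249, 258), (131, 249, 259), (133, 249, 260), (135, 251, 259), (137, 253, 260), (139, 254, 261), (141, 253, 260), (143, 254, 261), (145, 253, 261), (147, 255, 261), (149, 255, 258)]
upright edges {(0.009, 0.015): [[237.9, 145.5], [234.4, 130.0]], (-0.009, 0.015): [[241.4, 137.9], [238.0, 122.3]], (0.009, -0.009): [[225.6, 142.6], [221.5, 127.1]], (-0.009, -0.009): [[229.1, 135.1], [225.2, 119.4]]}
0.67 [225.7, 137.0, 247.9, 172.7]
side 134 [401 152] [413 175]
[(152, 406, 406), (154, 403, 407), (156, 403, 407), (158, 403, 406), (160, 402, 406), (162, 402, 406), (164, 402, 406), (166, 401, 406), (168, 401, 406), (170, 401, 406), (172, 401, 413), (174, 402, 410)]
upright edges {(0.009, 0.015): [[397.6, 173.7], [400.0, 153.8]], (-0.009, 0.015): [[404.9, 177.2], [407.6, 157.1]], (0.009, -0.009): [[405.1, 169.4], [407.7, 149.6]], (-0.009, -0.009): [[412.4, 172.7], [415.3, 152.8]]}
0.67 [397.4, 152.9, 412.0, 210.9]
```

```bash
python3 - <<'E'
from sil import *
a=pickle.load(open("w6.pkl","rb")); s,p,b=wrist("w7"); rel()
for d in (a,b):
    print([(r,d["color"][r,314:323].mean(0).astype(int).tolist()) for r in range(215,345,3)])
K,M=b["K"],b["M"]
pt=lambda P:projw(P,K,M,np.zeros(3),np.zeros(3))
print("w6 pred (top -y, top +y, bottom +y):",pt([[-.012,0,-.0348],[.012,0,-.0348],[.012,0,.0122]]).round(1).tolist())
for h in (.017,.0185,.020):
  for t in (.12,.157):
    f=lambda y,z:[y*np.cos(t)-z*np.sin(t),0,-(y*np.sin(t)+z*np.cos(t))]
    print(h,t,pt([f(-.012,.052-h),f(.012,.052-h),f(.012,.005-h)]).round(1).tolist())
E
```

```text
t 21.15 rack mm [-0.2  1.6  5.8] F [-0.1 -0.6 -2.9] tilt [-0.02  -0.155 -0.988] yaw err -0.0
[(215, [90, 87, 89]), (218, [75, 73, 74]), (221, [66, 64, 66]), (224, [59, 58, 59]), (227, [47, 46, 46]), (230, [46, 45, 46]), (233, [64, 62, 64]), (236, [82, 57, 29]), (239, [81, 59, 33]), (242, [81, 59, 33]), (245, [83, 59, 34]), (248, [82, 60, 33]), (251, [83, 60, 33]), (254, [84, 61, 34]), (257, [84, 61, 35]), (260, [85, 61, 34]), (263, [85, 62, 36]), (266, [87, 63, 37]), (269, [87, 63, 35]), (272, [88, 64, 36]), (275, [90, 65, 37]), (278, [123, 89, 51]), (281, [128, 92, 52]), (284, [117, 84, 48]), (287, [114, 82, 47]), (290, [116, 84, 48]), (293, [117, 85, 48]), (296, [117, 85, 48]), (299, [141, 103, 59]), (302, [143, 104, 59]), (305, [142, 104, 59]), (308, [139, 102, 57]), (311, [139, 101, 58]), (314, [140, 101, 58]), (317, [143, 104, 59]), (320, [77, 57, 38]), (323, [56, 50, 51]), (326, [56, 50, 52]), (329, [63, 57, 59]), (332, [48, 43, 44]), (335, [43, 38, 40]), (338, [30, 3, 2]), (341, [30, 4, 3]), (344, [29, 2, 2])]
[(215, [51, 25, 13]), (218, [50, 25, 12]), (221, [49, 25, 12]), (22
[... 598 characters left out ...]
08, [103, 75, 43]), (311, [105, 75, 44]), (314, [91, 65, 38]), (317, [84, 59, 34]), (320, [84, 60, 34]), (323, [89, 64, 36]), (326, [0, 0, 2]), (329, [3, 2, 3]), (332, [3, 2, 2]), (335, [4, 5, 5]), (338, [4, 5, 5]), (341, [4, 3, 4]), (344, [5, 5, 6])]
w6 pred (top -y, top +y, bottom +y): [[320.1, 316.9], [320.3, 271.1], [319.8, 226.6]]
0.017 0.12 [[320.0, 321.7], [320.3, 281.7], [319.9, 225.5]]
0.017 0.157 [[320.0, 322.9], [320.3, 284.8], [319.9, 225.2]]
0.0185 0.12 [[320.0, 319.4], [320.2, 279.4], [319.8, 224.1]]
0.0185 0.157 [[320.0, 320.4], [320.2, 282.4], [319.8, 223.7]]
0.02 0.12 [[320.0, 317.0], [320.2, 277.2], [319.8, 222.8]]
0.02 0.157 [[320.0, 318.1], [320.2, 280.0], [319.8, 222.3]]
```

```bash
python3 - <<'E'
from sil import *
b=pickle.load(open("w7.pkl","rb")); K,M=b["K"],b["M"]
def rows(p,bv=.0012):
    y0,h,t=p; f=lambda y,z:[y0+y*np.cos(t)-z*np.sin(t),0,-(y*np.sin(t)+z*np.cos(t))]
    return projw([f(-.012+bv,.052-h),f(.012-bv,.052-h),f(.012,.005+bv-h)],K,M,np.zeros(3),np.zeros(3))[:,1]
for n,o in (("w6",[319.7,276.5,235]),("w7",[324.5,288.7,239.5])):
    s=least_squares(lambda p:rows(p)-o,[0,.018,.05],x_scale=[.001,.001,.05]); print(n,s.x,s.fun)
    for t in (0,.05,.1,.157):
        s=least_squares(lambda p:rows([p[0],p[1],t])-o,[0,.018],x_scale=[.001,.001]); print(t,s.x,s.fun.round(1))
E
```

```text
w6 [-0.00331834  0.01528655 -0.07073022] [0. 0. 0.]
0 [-0.00536955  0.02140328] [-1.6  2.7 -1.6]
0.05 [-0.00759342  0.02602956] [-2.8  4.4 -2.4]
0.1 [-0.01044537  0.03086627] [-4.1  6.1 -3.1]
0.157 [-0.014434    0.03659482] [-5.5  7.8 -3.5]
w7 [-0.01048941  0.02347604  0.03402355] [0.00000000e+00 0.00000000e+00 5.68434189e-14]
0 [-0.00927963  0.02080179] [ 0.7 -1.2  0.7]
0.05 [-0.01114508  0.02476065] [-0.3  0.5 -0.3]
0.1 [-0.01354982  0.02888569] [-1.5  2.1 -1. ]
0.157 [-0.01691679  0.03375116] [-2.8  3.8 -1.7]
```

Request:
drive_tool(rows=[[0, 0, 0, 0.0003, 0, 0.002, 0], [0, 0, 0, 0.00016, 0, 0.001, 0], [0, 0, 0, 0.00016, 0, 0.001, 0], [0, 0, 0, 0, 0, 0, 0], [0, 0, 0, 0, 0, 0, 0], [0, 0, 0, 0, 0, 0, 0]])

```text
time: 21.65
tool_pos: [0.5162, -0.1845, 0.1637]
tcp_rot: [2.276, 2.004, -0.179]
wrist_force: [-0.3, -0.3, -1.4]
width: 0.203
grip_force: 50.1
```

```bash
cat >> rel.py <<'E'
def ft():
    rel(); s=status.read_state(); print("tcp",s["tool_pos"].round(4),"T",s["torque"].round(3))
E
python3 -c "
from rel import *
ft()"
```

```text
t 21.65 rack mm [-0.1  2.   1.7] F [-0.3 -0.3 -1.4] tilt [-0.02  -0.155 -0.988] yaw err 0.001
tcp [ 0.5162 -0.1845  0.1637] T [0.128 0.02  0.002]
```

Request:
drive_tool(rows=[[0, 0, 0, 0.00016, 0, 0.001, 0], [0, 0, 0, 8e-05, 0, 0.0005, 0], [0, 0, 0, 0, 0, 0, 0], [0, 0, 0, 0, 0, 0, 0]])

```text
time: 21.98
tool_pos: [0.5161, -0.1846, 0.1622]
tcp_rot: [2.276, 2.004, -0.179]
wrist_force: [-0.1, -0.5, -0.9]
width: 0.202
grip_force: 50.1
```

```bash
python3 -c "
from rel import *
ft()"
```

```text
t 21.9833 rack mm [-0.2  2.   0.2] F [-0.1 -0.5 -0.9] tilt [-0.02  -0.155 -0.988] yaw err 0.001
tcp [ 0.5161 -0.1846  0.1622] T [ 0.126 -0.039  0.014]
```

Request:
drive_tool(rows=[[0, 0, 0, 8e-05, 0, 0.0005, 0], [0, 0, 0, 8e-05, 0, 0.0005, 0], [0, 0, 0, 0, 0, 0, 0], [0, 0, 0, 0, 0, 0, 0]])

```text
time: 22.32
tool_pos: [0.5161, -0.1845, 0.1611]
tcp_rot: [2.276, 2.004, -0.179]
wrist_force: [-0.2, -0.4, -1.6]
width: 0.2
grip_force: 50.1
```

```bash
python3 -c "
from rel import *
ft()"
```

```text
t 22.3167 rack mm [-0.2  2.  -0.8] F [-0.2 -0.4 -1.6] tilt [-0.02  -0.155 -0.988] yaw err 0.001
tcp [ 0.5161 -0.1845  0.1611] T [ 0.113 -0.009  0.008]
```

Request:
drive_tool(rows=[[0, 0, 0, 8e-05, 0, 0.0005, 0], [0, 0, 0, 8e-05, 0, 0.0005, 0], [0, 0, 0, 0, 0, 0, 0], [0, 0, 0, 0, 0, 0, 0]])

```text
time: 22.65
tool_pos: [0.5161, -0.1846, 0.1601]
tcp_rot: [2.276, 2.004, -0.179]
wrist_force: [0.6, 0.4, -1.4]
width: 0.202
grip_force: 50.1
```

```bash
python3 -c "
from rel import *
ft()"
```

```text
t 22.65 rack mm [-0.2  2.  -1.9] F [ 0.6  0.4 -1.4] tilt [-0.02  -0.155 -0.988] yaw err 0.001
tcp [ 0.5161 -0.1846  0.1601] T [ 0.115 -0.024  0.002]
```

Request:
drive_tool(rows=[[0, 0, 0, 0.0005, 0, -8e-05, 0], [0, 0, 0, 0.0005, 0, -8e-05, 0], [0, 0, 0, 0, 0, 0, 0], [0, 0, 0, 0, 0, 0, 0]])

```text
time: 22.98
tool_pos: [0.5163, -0.1835, 0.1602]
tcp_rot: [2.276, 2.004, -0.179]
wrist_force: [0.1, 0.2, -1.9]
width: 0.197
grip_force: 50.1
```

Request:
drive_tool(rows=[[0, 0, 0, 0.0005, 0, -8e-05, 0], [0, 0, 0, 0.0005, 0, -8e-05, 0], [0, 0, 0, 0, 0, 0, 0], [0, 0, 0, 0, 0, 0, 0]])

```text
time: 23.32
tool_pos: [0.5164, -0.1825, 0.1602]
tcp_rot: [2.276, 2.004, -0.179]
wrist_force: [0.2, 0.8, -1.8]
width: 0.2
grip_force: 50.1
```

```bash
python3 -c "
from rel import *
ft()"
```

```text
t 23.3167 rack mm [-0.2  4.  -1.8] F [ 0.2  0.8 -1.8] tilt [-0.02  -0.155 -0.988] yaw err 0.001
tcp [ 0.5164 -0.1825  0.1602] T [ 0.102 -0.001  0.082]
```

Request:
drive_tool(rows=[[0, 0, 0, 0.0005, 0, -8e-05, 0], [0, 0, 0, 0, 0, 0, 0], [0, 0, 0, 0.0005, 0, -8e-05, 0], [0, 0, 0, 0, 0, 0, 0], [0, 0, 0, 0, 0, 0, 0]])

```text
time: 23.73
tool_pos: [0.5166, -0.1815, 0.1602]
tcp_rot: [2.276, 2.004, -0.179]
wrist_force: [0.2, 0.9, -1.0]
width: 0.199
grip_force: 50.1
```

Request:
drive_tool(rows=[[0, 0, 0, 0.0005, 0, -8e-05, 0], [0, 0, 0, 0, 0, 0, 0], [0, 0, 0, 0.0005, 0, -8e-05, 0], [0, 0, 0, 0, 0, 0, 0], [0, 0, 0, 0, 0, 0, 0]])

```text
time: 24.15
tool_pos: [0.5166, -0.1812, 0.1602]
tcp_rot: [2.276, 2.003, -0.18]
wrist_force: [0.5, -3.5, -2.6]
width: 0.199
grip_force: 50.0
```

```bash
python3 -c "
from rel import *
ft()"
```

```text
t 24.15 rack mm [-0.1  5.4 -1.7] F [ 0.5 -3.5 -2.6] tilt [-0.02  -0.156 -0.988] yaw err 0.001
tcp [ 0.5166 -0.1812  0.1602] T [-0.628 -0.016  0.05 ]
```

The +y wall is felt at TCP y of about -0.1814. With 3.5 mm play, the notch's middle is at about -0.1832. I back off to there and lower.

Request:
drive_tool(rows=[[0, 0, 0, -0.001, 0, 0.00016, 0], [0, 0, 0, -0.001, 0, 0.00016, 0], [0, 0, 0, -0.0006, 0, 0.0001, 0], [0, 0, 0, 0, 0, 0, 0], [0, 0, 0, 0, 0, 0, 0], [0, 0, 0, 0, 0, 0, 0]])

```text
time: 24.65
tool_pos: [0.5164, -0.183, 0.1602]
tcp_rot: [2.277, 2.004, -0.179]
wrist_force: [-0.7, -0.1, -1.5]
width: 0.203
grip_force: 50.0
```

Request:
drive_tool(rows=[[0, 0, 0, 8e-05, 0, 0.0005, 0], [0, 0, 0, 8e-05, 0, 0.0005, 0], [0, 0, 0, 8e-05, 0, 0.0005, 0], [0, 0, 0, 0, 0, 0, 0], [0, 0, 0, 0, 0, 0, 0]])

```text
time: 25.07
tool_pos: [0.5166, -0.1832, 0.1589]
tcp_rot: [2.276, 2.003, -0.179]
wrist_force: [0.7, 0.6, -0.4]
width: 0.203
grip_force: 50.3
```

Request:
drive_tool(rows=[[0, 0, 0, 8e-05, 0, 0.0005, 0], [0, 0, 0, 8e-05, 0, 0.0005, 0], [0, 0, 0, 0, 0, 0, 0], [0, 0, 0, 0, 0, 0, 0]])

```text
time: 25.4
tool_pos: [0.5167, -0.1832, 0.1581]
tcp_rot: [2.276, 2.003, -0.178]
wrist_force: [-0.6, 0.5, 2.5]
width: 0.199
grip_force: 50.6
```

```bash
python3 -c "
from rel import *
ft()"
```

```text
t 25.4 rack mm [ 0.2  3.4 -3.9] F [-0.6  0.5  2.5] tilt [-0.019 -0.155 -0.988] yaw err 0.001
tcp [ 0.5167 -0.1832  0.1581] T [ 0.034  0.067 -0.037]
```

Request:
drive_tool(rows=[[0, 0, 0, 0, 0, -0.0005, 0], [0, 0, 0, 0, 0, 0, 0], [0, 0, 0, 0, 0, 0, 0.22], [0, 0, 0, 0, 0, 0, 0.26], [0, 0, 0, 0, 0, 0, 0.32], [0, 0, 0, 0, 0, 0, 0.4], [0, 0, 0, 0, 0, 0, 0.55], [0, 0, 0, 0, 0, 0, 0.7]], force=20)

```text
time: 26.07
tool_pos: [0.5162, -0.183, 0.158]
tcp_rot: [2.276, 2.004, -0.179]
wrist_force: [-0.1, 0.3, 0.3]
width: 0.672
grip_force: 0.0
```

Request:
drive_tool(rows=[[0, 0, 0, 0, 0, 0, 0.8], [0, 0, 0, 0, 0, 0, 0.8], [0, 3, 0, 0, 0, -0.015, 0.8], [0, 3, 0, 0, 0, -0.03, 0.8], [0, 3, 0, 0, 0, -0.035, 0.8], [0, 0, 0, 0, 0, -0.035, 0.8], [0, 0, 0, 0, 0, -0.02, 0.8], [0, 0, 0, 0, 0, 0, 0.8]])

```text
time: 26.73
tool_pos: [0.5202, -0.1774, 0.2997]
tcp_rot: [2.351, 2.068, 0.008]
wrist_force: [-0.5, 0.1, 0.2]
width: 0.797
grip_force: 0.0
```

```bash
python3 - <<'E'
import sil
from sil import *
ft(); look()
# reference: initial standing scraper, fitted with same code
D=pickle.load(open("d0.pkl","rb")); print("reference standing (expect x~0 y~0 z -40)")
st=[.5843,.1967,.0]
sil.rk=st
sil.read_camera=lambda c:D[c]
import types
def tan2(pic,u,th,_t=tan): 
    K,T=pic["intrinsics"],pic["world_from_camera"]; return _t(pic,proj(place([0,0,.135],st),K,T)[0],1.8 if th>1.4 else 1.45)
sil.tan=tan2
sil.look()
E
```

```text
t 26.7333 rack mm [  3.2  12.3 137.5] F [-0.5  0.1  0.2] tilt [ 0.01  -0.004 -1.   ] yaw err 0.0
tcp [ 0.5202 -0.1774  0.2997] T [-0.029 -0.052 -0.032]
scene px 307 box 223 123 240 146
side px 363 box 389 155 414 180
x y z mm [-4.1 -1.2 -7.6] tiltx(+ = top to -y) tilty(+ = top to +x) [-0.084  0.088] cost 160.0470588235294
reference standing (expect x~0 y~0 z -40)
scene px 2160 box 405 191 455 260
side px 3633 box 206 258 280 356
x y z mm [-13.8   7.9 -40.1] tiltx(+ = top to -y) tilty(+ = top to +x) [0.182 0.224] cost 5607.38431372549
```

```bash
python3 - <<'E'
from sil import *
for c,(y0,y1),(x0,x1) in (("scene",(122,148),(212,246)),("side",(153,182),(386,420))):
    im=read_camera(c)["color"].astype(int); print(c,x0)
    for y in range(y0,y1):
        r=im[y,x0:x1]; q=r[:,0]/np.maximum(r[:,2],1); g=r[:,0]/np.maximum(r[:,1],1)
        print(y,"".join("#" if a>1.3 and b<1.17 and v>60 else "T" if a>1.3 and v>84 else "o" if a>1.2 else "." for a,b,v in zip(q,g,r[:,0])))
E
```

```text
scene 212
122 o.................................
123 .o..o.........TTT#................
124 ..o.o........#TTTTTT#T............
125 .............TTTTTTTTTTTTo........
126 ....o.......#TTTTTTTTTTTTT........
127 o...........TTTTTTTTTTTTTTo.......
128 ....oo......TTTTTTTTTTTTTTo.......
129 ...o.o.....#TTTTTTTTTTTTTTT.......
130 .o...o.....#TTTTTTTTTTTTTTT.......
131 oo..ooo....ooTTTTTTTTTTTTTTo......
132 ..o...o....oTTTTTTTTTTTTTTT#......
133 .....oo.....oTTTTTTTTTTTTTT#......
134 ....ooo.....#TTTTTTTTTTTTTTT......
135 oo...o......oTTTTT#TTTTTTTTo......
136 o..oo.......ooTTTTTTTTTTTTTTo.....
137 ..o..........oTTTTTT#TTTTTToo.....
138 ooo..........#TTTTTTTTTTTTT##.....
139 ..............TTTTTTTTTTTTT#o.....
140 ..............TTTTTTTTT#TTT#o.....
141 ..............TTTTTTTTTTTTToo.....
142 ..............#TTTTTTTTTTTTo......
143 ..............oTTTTTTTTTTTTT......
144 ...............#T#TTTTT#TTT#......
145 ..................##TTTTTTT.......
146 ......................###T#.......
147 ..................................
side 386
153 ..................................
154 ........................
[... 363 characters left out ...]
64 ...oooooooooo####TTTT########.....
165 ..oooooooooooo##TTTTT#######o.....
166 ..oo#oooooooo.##TTTTT#######o.....
167 ..oooooo#oooo.oTTT##########......
168 ..#oooooooooo.#TTTT#T#######......
169 ..#oooooooooo.#TTT##T#######......
170 ..#oooooooooo.#TTTTTT######o......
171 ..ooooooooooo.#TTT#T#######o......
172 ..oooooooooooo#T###########o......
173 ..oooooooooooo#############.......
174 ..oooooooooo.o#T###########.......
175 ..oooooooooo.o#T###########.......
176 .ooooooooooo.o#T##########o.......
177 .ooooooooooo.o#T##########........
178 .#oooooooooo..##########o.........
179 .#oooooooooo....o#####o...........
180 .#oooooooooo......o##o............
181 .ooooooooooo......................
```

```bash
python3 - <<'E'
import re
s=open("sil.py").read()
s=s.replace('    n,l,st,ce=','    if th<1.4: m[:,:399]=0\n    n,l,st,ce=')
open("sil.py","w").write(s)
E
python3 -c "
from sil import *
x=look()"
```

```text
scene px 307 box 223 123 240 146
side px 311 box 400 155 414 180
x y z mm [-4.6 -0.6 -8.1] tiltx(+ = top to -y) tilty(+ = top to +x) [-0.071  0.098] cost 106.79607843137254
```

```bash
python3 - <<'E'
s=open("sil.py").read()
s=s.replace('    return best.x','''    for ty in (0,.05):
        r=minimize(lambda p:cost([p[0],p[1],p[2],p[3],ty]),[-.003,.002,-.007,-.05],method="Nelder-Mead",options=dict(initial_simplex=np.array([-.003,.002,-.007,-.05])+np.vstack([np.zeros(4),np.diag([.003,.003,.003,.1])]))); print(ty,r.x.round(4),r.fun)
    return best.x''')
open("sil.py","w").write(s)
E
python3 - <<'E'
from sil import *
look(); ft(); D=pickle.load(open("d0.pkl","rb"))
for c in ("scene","side"):
    p=read_camera(c)
    for n in ("spreader","rasp"):
        print(c,n,[(round(m["score"],2),m["bbox"]) for m in masks_of(p,n)[:1]],[m["bbox"] for m in D[c,n][:1]])
    if c=="scene":
        for b in ([250,125,272,145],[200,112,222,138]):
            x0,y0,x1,y1=b; t=D[c]["color"][y0:y1,x0:x1]; r=cv2.matchTemplate(np.ascontiguousarray(p["color"][y0-5:y1+5,x0-5:x1+5]),np.ascontiguousarray(t),cv2.TM_CCOEFF_NORMED); print("shift",np.array(np.unravel_index(r.argmax(),r.shape))-5,r.max())
E
```

```text
scene px 309 box 223 123 240 146
side px 312 box 399 155 414 180
x y z mm [-4.  -1.  -7.5] tiltx(+ = top to -y) tilty(+ = top to +x) [-0.083  0.096] cost 107.96862745098039
0 [-0.0007  0.0016 -0.0071 -0.0262] 124.74509803921569
0.05 [-0.0024  0.0014 -0.0068 -0.0272] 118.78823529411764
t 27.1333 rack mm [ -1.   13.8 128.7] F [-0.1 -0.9 -0.3] tilt [-0.003  0.001 -1.   ] yaw err 0.001
tcp [ 0.5165 -0.1754  0.2909] T [ 0.062 -0.026 -0.009]
scene spreader [(0.73, [250.9, 127.7, 267.0, 180.0])] [[251.6, 128.7, 269.0, 180.5]]
scene rasp [(0.77, [200.1, 114.7, 226.8, 169.5])] [[201.9, 116.2, 226.3, 171.8]]
shift [0 0] 0.9991354
shift [0 0] 0.9944514
side spreader [(0.88, [378.3, 163.4, 400.2, 216.8])] [[380.4, 162.1, 400.5, 220.1]]
side rasp [(0.76, [405.1, 142.9, 427.5, 205.9])] [[406.7, 143.7, 426.8, 207.3]]
```

```bash
python3 - <<'E'
from sil import *
a=np.linspace(0,2*np.pi,24,endpoint=False)
cyl=np.array([[.011*np.cos(t),.011*np.sin(t),z] for z in(.005,.05) for t in a])
box=lambda hx,hy,zt,b=0:np.array([[x,y,z] for x in(-hx,hx) for y in(-hy,hy) for z in(.005,zt)])
V={c:read_camera(c) for c in("scene","side")}
def seg(c,n):
    im=V[c]["color"].astype(int); r,g,b=im[:,:,0],im[:,:,1],im[:,:,2]; m=np.zeros(r.shape,bool)
    K,T=np.array(V[c]["intrinsics"]),np.array(V[c]["world_from_camera"])
    y={"spr":.048,"rasp":-.04,"scr":.003}[n]; u=proj(place([0,y,.172],rk),K,T)[0].astype(int)
    if n=="spr": k=((r/np.maximum(b,1)>1.22)&(r/np.maximum(g,1)>1.08)&(r<110))
    elif n=="rasp": k=(r<66)
    else: k=(r/np.maximum(b,1)>(1.45 if c=="scene" else 1.3))&(r>60)
    if c=="side": k[:,:399]&=(n!="scr"); k[:,399:]&=(n!="spr")
    m[u[1]-25:u[1]+25,u[0]-20:u[0]+20]=k[u[1]-25:u[1]+25,u[0]-20:u[0]+20]
    m=cv2.morphologyEx(m.astype(np.uint8),cv2.MORPH_OPEN,np.ones((3,3),np.uint8))
    nn,l,st,ce=cv2.connectedComponentsWithStats(m); k=1+np.argmax(st[1:,4]); return K,T,(l==k).astype(float),st[k]
for n,S,cams in (("spr",cyl,("scene",)),("spr",cyl,("side",)),("spr",cyl,("scene","side")),("rasp",box(.01,.011,.05),("scene",)),("scr",B,("scene",)),("scr",B,("side",)),("scr",B,("scene","side"))):
    Q=[seg(c,n) for c in cams]
    def cost(p,tx=0):
        e=0
        for K,T,h,st in Q:
            P=place(S@R.from_euler("xy",[p[2],0]).as_matrix().T+[0 if len(p)<4 else p[3],p[0],.145+p[1]],rk); o=np.array([st[0]-8,st[1]-8]); w,hh=st[2]+16,st[3]+16
            im=np.zeros((hh*8,w*8),np.uint8); cv2.fillConvexPoly(im,cv2.convexHull(((proj(P,K,T)-o+.5)*8).astype(np.float32)).astype(np.int32),255)
            im=cv2.resize(im,(int(w),int(hh)),interpolation=cv2.INTER_AREA)/255.; d=np.abs(im-h[o[1]:o[1]+hh,o[0]:o[0]+w])
            # lower part may be hidden by the bar: weigh the upper 60 percent
            d[8+int(st[3]*.75):]*=.2; e+=d.sum()
        return e
    x0=np.array([{"spr":.048,"rasp":-.04,"scr":.003}[n],-.003,0,0])
    r=minimize(cost,x0,method="Nelder-Mead",options=dict(maxiter=2000,initial_simplex=x0+np.vstack([np.zeros(4),np.diag([.004,.004,.1,.003])])))
    r0=minimize(lambda p:cost([p[0],p[1],0,0]),x0[:2],method="Nelder-Mead",options=dict(initial_simplex=x0[:2]+np.array([[0,0],[.004,0],[0,.004]])))
    print(n,cams,[int(q[2].sum()) for q in Q],"y,z,tx,x",r.x.round(4),round(r.fun,1)," | y,z",r0.x.round(4),round(r0.fun,1))
E
```

```text
spr ('scene',) [258] y,z,tx,x [ 0.0477 -0.0022  0.0263 -0.0004] 17.2  | y,z [ 0.0469 -0.0016] 16.6
spr ('side',) [250] y,z,tx,x [ 0.0441 -0.0035 -0.0272 -0.0005] 26.2  | y,z [ 0.0443 -0.0039] 27.2
spr ('scene', 'side') [258, 250] y,z,tx,x [ 0.0477 -0.0025  0.0288 -0.001 ] 48.4  | y,z [ 0.0465 -0.0024] 52.1
rasp ('scene',) [299] y,z,tx,x [-0.0405 -0.0003 -0.0878  0.0021] 42.4  | y,z [-0.0389 -0.0034] 46.5
scr ('scene',) [302] y,z,tx,x [ 0.0005 -0.0007 -0.1308  0.0057] 38.6  | y,z [ 0.0024 -0.0084] 45.2
scr ('side',) [308] y,z,tx,x [ 0.0059 -0.0095  0.1261 -0.0006] 33.7  | y,z [-0.0001 -0.0111] 30.5
scr ('scene', 'side') [302, 308] y,z,tx,x [-0.0017 -0.0101 -0.0804 -0.0013] 68.6  | y,z [ 0.002  -0.0095] 83.3
```

By estimate the scraper is now near plumb and seated, and the neighbours have not moved. To confirm the height and seat it fully, I touch the top of its handle lightly with the shut fingers; it should be at z = 0.189.

Request:
drive_tool(rows=[[0, 0, 0, -0.005, 0.0005, 0, 0.5], [0, 0, 0, -0.006, 0.0005, 0, 0], [0, 0, 0, 0, 0, 0, 0], [0, 0, 0, 0, 0, 0, 0], [0, 0, 0, 0, 0, 0, 0], [0, 0, 0, 0, 0, 0, 0], [0, 0, 0, 0, 0, 0, 0], [0, 0, 0, 0, 0, 0, 0]])

```text
time: 28.2
tool_pos: [0.5169, -0.1868, 0.2928]
tcp_rot: [2.358, 2.076, 0.0]
wrist_force: [1.5, -0.3, 1.2]
width: -0.006
grip_force: 0.0
```

Request:
drive_tool(rows=[[0, 0, 0, 0, 0, 0.02, 0], [0, 0, 0, 0, 0, 0.03, 0], [0, 0, 0, 0, 0, 0.025, 0], [0, 0, 0, 0, 0, 0.012, 0], [0, 0, 0, 0, 0, 0, 0], [0, 0, 0, 0, 0, 0, 0], [0, 0, 0, 0, 0, 0, 0], [0, 0, 0, 0, 0, 0, 0]])

```text
time: 28.87
tool_pos: [0.5183, -0.1874, 0.208]
tcp_rot: [2.356, 2.074, 0.003]
wrist_force: [-0.2, 0.2, 0.0]
width: 0.003
grip_force: 0.0
```

```bash
python3 -c "
from rel import *
ft()"
```

```text
t 28.8667 rack mm [ 2.4  2.1 45.8] F [-0.2  0.2  0. ] tilt [ 0.003 -0.001 -1.   ] yaw err 0.001
tcp [ 0.5183 -0.1874  0.208 ] T [ 0.011  0.032 -0.025]
```

Request:
drive_tool(rows=[[0, 0, 0, 0, -0.001, 0.005, 0], [0, 0, 0, 0, 0, 0.004, 0], [0, 0, 0, 0, 0, 0.003, 0], [0, 0, 0, 0, 0, 0, 0], [0, 0, 0, 0, 0, 0, 0], [0, 0, 0, 0, 0, 0, 0]])

```text
time: 29.37
tool_pos: [0.5158, -0.1867, 0.1937]
tcp_rot: [-2.358, -2.075, 0.0]
wrist_force: [0.7, 0.1, -0.0]
width: -0.003
grip_force: 0.0
```

Request:
drive_tool(rows=[[0, 0, 0, 0, 0, 0.001, 0], [0, 0, 0, 0, 0, 0.001, 0], [0, 0, 0, 0, 0, 0, 0], [0, 0, 0, 0, 0, 0, 0]])

```text
time: 29.7
tool_pos: [0.5158, -0.1867, 0.1917]
tcp_rot: [-2.358, -2.076, 0.0]
wrist_force: [0.3, 0.2, -0.9]
width: -0.002
grip_force: 0.0
```

Request:
drive_tool(rows=[[0, 0, 0, 0, 0, 0.001, 0], [0, 0, 0, 0, 0, 0, 0], [0, 0, 0, 0, 0, 0, 0]])

```text
time: 29.95
tool_pos: [0.5158, -0.1867, 0.1907]
tcp_rot: [-2.358, -2.076, 0.0]
wrist_force: [1.0, 0.1, 0.5]
width: 0.001
grip_force: 0.0
```

Request:
drive_tool(rows=[[0, 0, 0, 0, 0, 0.0007, 0], [0, 0, 0, 0, 0, 0, 0], [0, 0, 0, 0, 0, 0, 0]])

```text
time: 30.2
tool_pos: [0.5161, -0.1868, 0.1904]
tcp_rot: [2.358, 2.075, 0.0]
wrist_force: [0.0, 0.7, 2.6]
width: 0.001
grip_force: 1.0
```

Request:
drive_tool(rows=[[0, 0, 0, 0, 0, 0.0007, 0], [0, 0, 0, 0, 0, 0, 0], [0, 0, 0, 0, 0, 0, 0]])

```text
time: 30.45
tool_pos: [0.5162, -0.187, 0.1899]
tcp_rot: [2.358, 2.075, 0.001]
wrist_force: [-0.4, -1.8, 3.5]
width: 0.001
grip_force: 2.2
```

Request:
drive_tool(rows=[[0, 0, 0, 0, 0, 0.0005, 0], [0, 0, 0, 0, 0, 0, 0], [0, 0, 0, 0, 0, 0, 0]])

```text
time: 30.7
tool_pos: [0.5163, -0.187, 0.1895]
tcp_rot: [2.357, 2.075, 0.001]
wrist_force: [-0.9, -1.3, 5.1]
width: 0.001
grip_force: 2.6
```

Request:
drive_tool(rows=[[0, 0, 0, 0, 0, -0.002, 0], [0, 0, 0, 0, 0, -0.015, 0], [0, 0, 0, 0, 0, -0.03, 0], [0, 0, 0, 0, 0, -0.03, 0], [0, 0, 0, 0, 0, -0.03, 0], [0, 0, 0, 0, 0, -0.01, 0], [0, 0, 0, 0, 0, 0, 0], [0, 0, 0, 0, 0, 0, 0]])

```text
time: 31.37
tool_pos: [0.5157, -0.1866, 0.3052]
tcp_rot: [-2.358, -2.075, 0.0]
wrist_force: [0.7, -0.4, -0.1]
width: -0.002
grip_force: 0.0
```

```bash
python3 - <<'E'
from sil import *
look()
im=read_camera("scene")["color"].astype(int)
for y in range(121,148,2):
    r=im[y,212:246]; print(y,"".join("#" if v[0]>1.45*v[2] and v[0]>60 else "." for v in r))
im=read_camera("side")["color"].astype(int)
for y in range(153,182,2):
    r=im[y,386:420]; print(y,"".join("#" if v[0]>1.3*v[2] and v[0]>60 else "." for v in r))
E
```

```text
scene px 303 box 223 124 240 146
side px 306 box 399 155 414 180
x y z mm [-5.8  1.1 -9.5] tiltx(+ = top to -y) tilty(+ = top to +x) [-0.009  0.144] cost 124.87450980392157
0 [-0.0004  0.0009 -0.0082 -0.0374] 130.49803921568628
0.05 [-0.002  -0.0008 -0.0093 -0.0608] 121.20392156862744
121 ..................................
123 ..................................
125 .............##########...........
127 ............##############........
129 ...........###############........
131 ...........################.......
133 ............###############.......
135 ............###############.......
137 .............##############.......
139 ..............##############......
141 ..............###############.....
143 ...............#############......
145 ..................#########.......
147 ..................................
153 ..................................
155 .....................###..........
157 ..................###########.....
159 ...............##############.....
161 .....####......##############.....
163 ...##########..#############......
165 ...##########.##############......
167 .......#......##############......
169 ..#...........#############.......
171 ..............#############.......
173 .............##############.......
175 ..............#############.......
177 ..............############........
179 .#..............#######...........
181 ..................................
```

The light press seated it about 1 mm lower, and it is nearly plumb, so I hand the job in.

```bash
python3 -c "
from workcell import workorder
print(workorder.finish_job())"
```

```text
the job is handed in; nothing more can be done
None
```

The scraper is hung in the notch, released and close to plumb by my last measurements, and the job is handed in with no verdict returned; I needed one re-grip to centre it, a light 5 N press to seat it, and viewed 11 pictures against the limit of 10.

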